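# Leak-check an ink bottle by torchlight

## Task

Check the closed black ink bottle for a leaking cap: lift it off its white drip tray, turn it over until its cap points steeply down (at least halfway from level to straight down), then set it back upright in the tray without dropping it and let go. Then draw the black torch with the yellow grip straight up out of its orange holder, tip it over from upright to a slant (45 degrees or more from upright, up to level) and light up the bottle's cap with it: the lens about 10 cm from the cap, pointing straight at the cap, torch touching nothing but the gripper. Finish while holding the torch raised and still like that, and leave the tape roll, the gauge block and the grey-white relay module where they lie.

Things in the scene. Friction and masses are not known exactly. Their poses are not given: they have to be found in the camera images.
- stand: Inspection stand fixed to the bench: foot 90 x 90 x 6 mm, round column 44 mm across, on top a square white drip tray 104 x 104 mm. Origin at the centre of its underside on the bench, z up, x and y along the tray's sides. Tray floor 100 mm above the origin, 96 mm clear inside, rim 4 mm thick and 5 mm above the floor. Stand and torch holder may swap sides.
- ink_bottle: Closed black ink bottle, about 0.2 kg, upright near the middle of the drip tray. Round body 52 mm across, 84 mm tall with sloping shoulders, fixed cap 27 mm across, 100 mm tall in all. Origin at the centre of its underside, z from base to cap. Grip across the body 45 to 55 mm above the base, with the gripper tilted well over from vertical so that it can be turned over in the air.
- bottle_cap (a point): The middle of the bottle's cap: on the bottle's axis, 90 mm above its base; axes as the bottle's.
- holder: Orange upright torch pocket on a black 64 x 64 x 8 mm foot, fixed to the bench. Origin at the centre of its underside, z up, x and y along the pocket's sides. Outside 45 x 45 mm, inside 37 x 37 mm, floor 8 mm and mouth 60 mm above the origin.
- holder_mouth (a point): Centre of the mouth of the pocket, 60 mm above the bench; axes as the holder's.
- torch: Black torch, 106 mm long, 0.09 kg, lens down in the holder. Its tail half wears a yellow square rubber grip, 32 x 32 mm, 46 mm long, flats across x and z, all above the mouth: grip that, square to the pocket. Tail 114 mm above the bench. It gives no light. y axis from lens to tail (up at the start; the beam goes to -y). Origin halfway along, on its flank; long axis at x = 0, z = 16 mm.
- torch_lens (a point): Centre of the torch's lens end, on its long axis; its y axis points from the lens to the tail, so the beam leaves along -y.
- torch_tail (a point): Centre of the torch's tail end, on its long axis, 106 mm from the lens.
- tape_roll: Bystander: roll of brown tape, 70 mm across, 19 mm tall, lying flat; origin at the centre of its underside.
- gauge_block: Bystander: grey steel gauge block, 30 x 35 x 12 mm, lying on the bench between stand and holder; origin at the centre of its underside.
- module: Bystander: grey-white relay module, 46 x 72 x 32 mm, lying left of the work; origin at the centre of its underside.
Things that resemble listed ones, but are neither listed nor needed, are in the scene too. Leave any pink look-alike of the ink_bottle alone.

How it is judged (in metres and radians):
On the way, in this order (a step that is already met when the one before it is completed fails the run):
1. the bottle is held off the stand and turned over, its cap at least 40 degrees below level (angle between ink_bottle's own z axis and vertical above 2.27 rad and contact force between ink_bottle and stand below 0.05 N and contact force between the fingers and ink_bottle above 0.5 N), for 0.2 s.
2. the bottle stands upright in the tray again, let go (angle between ink_bottle's own z axis and vertical below 0.1 rad and z of ink_bottle in the frame of stand between 0.095 and 0.106 m and horizontal distance between ink_bottle and stand below 0.032 m and contact force between the fingers and ink_bottle below 0.05 N and linear speed of ink_bottle below 0.03 m/s), for 0.3 s.
3. the torch is held and drawn clear of its holder (z of torch_lens in the frame of holder above 0.063 m and contact force between the fingers and torch above 0.5 N and contact force between torch and holder below 0.05 N), for 0.1 s.
At the end, for the whole second after the job is handed in: Bottle upright (6 degrees) in the tray (32 mm from its middle), let go; torch held still, lens over 90 and tail over 140 mm up, touching nothing else, 40 degrees or more off vertical to 15 above level; cap 50 to 150 mm ahead of the lens and within 25 mm of its beam axis each way (all of step 2 and contact force between the fingers and torch above 0.5 N and height (world z) of torch_lens above 0.09 m and height (world z) of torch_tail above 0.14 m and contact force between torch and holder below 0.05 N and contact force between torch and stand below 0.05 N and contact force between torch and ink_bottle below 0.05 N and angle between torch_lens's own y axis and vertical between 0.7 and 1.83 rad and y of bottle_cap in the frame of torch_lens between -0.15 and -0.05 m and x of bottle_cap in the frame of torch_lens between -0.025 and 0.025 m and z of bottle_cap in the frame of torch_lens between -0.025 and 0.025 m and linear speed of torch below 0.03 m/s); the arm keeps its last pose, push and grip.
It fails at once if the tape roll is pushed away (over 15 mm) (distance of tape_roll from where it was at the start of the episode above 0.015 m).
It fails at once if the gauge block is pushed away (over 15 mm) (distance of gauge_block from where it was at the start of the episode above 0.015 m).
It fails at once if the relay module is pushed away (over 15 mm) (distance of module from where it was at the start of the episode above 0.015 m).
It fails at once if the bottle falls: it moves faster than 0.5 m/s out of the gripper's fingers (linear speed of ink_bottle above 0.5 m/s and contact force between the fingers and ink_bottle below 0.05 N).
It also fails if it takes over 64 s, if anything falls off the work surface, if the arm or the gripper's body presses on something with over 40 N, if the wrist force passes 120 N, or if a joint passes its speed limit or range.

## Robot

A 6-joint arm with a two-finger parallel gripper is mounted at the origin on a cart in front of the work surface, level with it; the furniture and walls round the work are solid. World frame = base frame: x ahead of the robot, y to its left, z up, the work surface at z = 0. Lengths are in mm, angles in rad, forces in N, time in s.
With the tool pointing down it reaches from about 300 to 875 mm from the base axis. Payload 4.2 kg.
Tool frame: the origin (TCP) lies midway between the tips of the shut fingers; the grasp point (between the pads) lies 19 mm behind it; z points along the fingers, y is the line along which they close (so a half turn about z gives the same grasp; the last joint's range is limited). The gripper opens to 85 mm and grips with 20 to 120 N. Pads are 22 mm wide; open, the fingers measure 114 mm over their backs; the gripper's body (76 mm by 85 mm) begins 54 mm behind the grasp point. The pads swing forward as they close: fully open they stand 13 mm farther back than shut.
Start: joints at [1.125, 0.32, 1.565, -0, 1.257, -0.02], TCP at [237.507, 523.671, 231.338] pointing down, gripper open.
Joint ranges: [-3.11, 3.11], [-0.84, 2.01], [0.21, 2.61], [-1.34, 4.49], [0.05, 2.63], [-2.56, 2.56]. Speed limits (rad/s): [2.57, 2.57, 3.14, 3.14, 3.14, 3.14].

## Interface

Orientations are given as a rotation vector (axis times angle).
In Python, from station import get_state, read_camera, camera_params, job_done, regions_of gives the robot as it stands.
- The arm moves only by the tool apply_moves, never from a script. Its argument "increments" is a list of rows, each an object of numbers: "tx", "ty", "tz": the shift along the tool's x, y, z in mm; "ax", "ay", "az": the turn, a rotation vector about the tool's x, y, z in rad. A call has 1 to 12 rows; each row is the pose to reach, as a shift and turn from the pose commanded when the call began, along the tool's axes at that moment; what a row does not reach only later rows make up. A row lasts 1/12 s, in which the tool goes at most 41.7 mm and 7.16 degrees, less where a joint would pass 70% of its speed; a pose out of reach is approached as far as the arm can. A call with a gripper value outside its range is refused whole. "claw" is the closure, from -1 (fully open) to 1 (shut), set as the call begins (left out, the last holds). The fingers move at their own pace and stop on an object; the grip force is fixed at half the most. Time passes only in rows, so rows that repeat a pose let the fingers close. It gives the time, the measured TCP pose, the force, the opening and the grip force at its end, in the units of the state.
- get_state(): the state, without advancing time (a new reading comes with each control period).
- read_camera(name): name is "scene" or "top" or "wrist"; returns (picture, depth): 400x640x3 uint8, red, green, blue; 400x640 float32, mm along the optical axis (not along the pixel's ray), 0 where there is no reading.
- camera_params(name): a dict with "camera_matrix" (3x3 intrinsics, pixels), "distortion" ([k1, k2, p1, p2, k3] as OpenCV has them; the pictures are not rectified), "rvec" (rotation vector, rad) and "tvec" (3), from world to camera coordinates, as OpenCV has them. Camera axes: x right, y down, z forward; pixel columns grow to the right and rows downward; lengths in mm; the calibration is good to about 2 mm. A picture is of the moment at which its call begins: read the wrist's pose just before it. camera_params takes no time and is no camera call; for the wrist camera it gives the pose at the moment of the call.
- job_done(): hands the job in; it is judged then, once.
Trained networks look in the newest picture that a camera, given by its name, has taken for a name from the list of things; names that differ only in an ending like _2 or _b are one class to them, and where a whole thing is asked for, a point or a joint stands for the part that bears it (a point fixed in the world has none). Each returns a list of dicts, best first, with "score" (0 to 1); they miss things now and then, are a little off and sometimes report something else, mostly with a low value. They report only what shows in the picture. A call takes as long as a camera call. They do not tell look-alikes from the thing itself.
- regions_of(thing, camera): "region" (400x640 bool, what is visible of it) and "position" ([column, row] in pixels, amid what is visible of it).
The state is a dict: "time": time; "joint_positions": joint angles; "joint_velocities": joint speeds; "effort": joint torques, N m; "tcp_pos": TCP position; "ee_rot": TCP orientation; "wrist_force": force on the tool from outside, world axes, zero at the start; "ft_torque": the same for the moment, N m; "opening": opening from 0.0 (shut) to 1.0 (fully open); "gripper_force": force on a finger pad.
Only numpy, scipy, OpenCV 4.12 (cv2) and the standard library are available. Lean on these libraries where they do the work, as an engineer would, in place of code of your own. Each camera call takes 0.05 s, during which the arm holds its last target. There are 200 camera calls.

## Working session

There is one attempt and no reset: what is moved stays moved. The work goes in short steps, Python scripts to look and compute and a tool call to move; the robot and the scene stay as the last step left them, time stands still between calls to the robot, and variables do not carry over. Pictures are saved under pics/ and viewed, at most 10 in all, crops included, and the job is handed in when it is done.

Besides the shell and the picture viewer there is one more tool, called after ">>>" as name(argument=value, ...) on one line, values as JSON. apply_moves: Moves the arm, as the interface text tells. Its arguments: {"type":"object","properties":{"increments":{"type":"array"},"claw":{"type":"number"}},"required":["increments"]}

```bash
ls; mkdir -p pics
cat > h.py <<'E'
import numpy as np, cv2
from station import *
from scipy.spatial.transform import Rotation as R
def cloud(name, depth):
    p=camera_params(name);K=np.array(p["camera_matrix"],float);D=np.array(p["distortion"],float)
    h,w=depth.shape;u,v=np.meshgrid(np.arange(w),np.arange(h))
    n=cv2.undistortPoints(np.stack([u,v],-1).reshape(-1,1,2).astype(np.float64),K,D).reshape(h,w,2)
    c=np.dstack([n,np.ones((h,w))])*depth[...,None]
    Rm=cv2.Rodrigues(np.array(p["rvec"],float))[0]
    W=(c-np.array(p["tvec"],float).reshape(3))@Rm
    W[depth<=0]=np.nan
    return W
def save(n,im,box=None,s=1):
    if box: im=im[box[1]:box[3],box[0]:box[2]]
    im=cv2.resize(im,None,fx=s,fy=s,interpolation=cv2.INTER_CUBIC)
    cv2.imwrite(f"pics/{n}.png",im[...,::-1])
E
python3 - <<'E'
from h import *
print(get_state())
ims=[]
for c in ["scene","top"]:
    im,d=read_camera(c);W=cloud(c,d);np.savez(f"{c}.npz",im=im,d=d,W=W);ims.append(im)
    for t in ["stand","ink_bottle","holder","torch","tape_roll","gauge_block","module"]:
        for r in regions_of(t,c)[:3]:
            P=W[r["region"]];P=P[~np.isnan(P[:,0])]
            if len(P)==0: print(c,t,r["score"],"none");continue
            print(c,t,round(r["score"],2),np.round(r["position"]),len(P),"lo",np.percentile(P,2,axis=0).round(),"hi",np.percentile(P,98,axis=0).round(),"med",np.median(P,axis=0).round())
save("a",np.vstack(ims),s=0.75)
E
```

```text
pics
{'time': 0.0, 'joint_positions': array([ 1.12500294e+00,  3.20299467e-01,  1.56566945e+00,  7.73386386e-06,
        1.25740988e+00, -1.99889486e-02]), 'joint_velocities': array([ 0.00192762,  0.00142601, -0.0012166 , -0.00019895, -0.0026139 ,
       -0.00040611]), 'effort': array([ 9.52345399e-04, -4.15501750e+01, -2.34169865e+01, -1.60140178e-06,
        7.90433638e-03,  2.19340825e-05]), 'tcp_pos': array([237.29171154, 523.23037429, 230.48163792]), 'ee_rot': array([-6.63725415e-01, -3.07024928e+00,  2.72688711e-03]), 'wrist_force': array([ 0.34325009, -0.64206269, -0.53383273]), 'ft_torque': array([-0.03212389,  0.04791916,  0.00601308]), 'gripper_force': 0.0, 'opening': 1.001813630488895}
scene stand 0.66 [306. 194.] 1151 lo [497. 206.   1.] hi [602. 312. 105.] med [535. 241.  97.]
scene stand 0.28 [425. 276.] 315 lo [ 483. -192.   43.] hi [ 514. -157.  116.] med [ 492. -176.  106.]
scene ink_bottle 0.75 [333. 219.] 409 lo [499. 108.   7.] hi [537. 150. 101.] med [513. 123.  65.]
scene ink_bottle 0.69 [306. 195.] 1130 lo [497. 208.  -1.] hi [600. 315. 105.] med [535. 242.  97
[... 969 characters left out ...]
01.] med [541. 265. 172.]
top holder 0.52 [428. 213.] 275 lo [ 465. -189.    1.] hi [ 536. -137.   63.] med [ 488. -155.   12.]
top torch 0.64 [238. 212.] 249 lo [446. 390.   2.] hi [510. 453.  23.] med [479. 420.  17.]
top torch 0.51 [436. 208.] 187 lo [ 482. -185.   31.] hi [ 515. -151.  118.] med [ 497. -166.  111.]
top tape_roll 0.69 [236. 215.] 195 lo [446. 391.   7.] hi [509. 452.  24.] med [478. 418.  18.]
top gauge_block 0.49 [359. 198.] 120 lo [522.  24.  -1.] hi [552.  59.  17.] med [536.  43.  11.]
top module 0.76 [202. 198.] 382 lo [499. 488.   3.] hi [543. 558.  35.] med [520. 520.  29.]
top module 0.71 [293. 190.] 992 lo [496. 213.   7.] hi [603. 317. 108.] med [544. 252. 100.]
```

View pics/a.png

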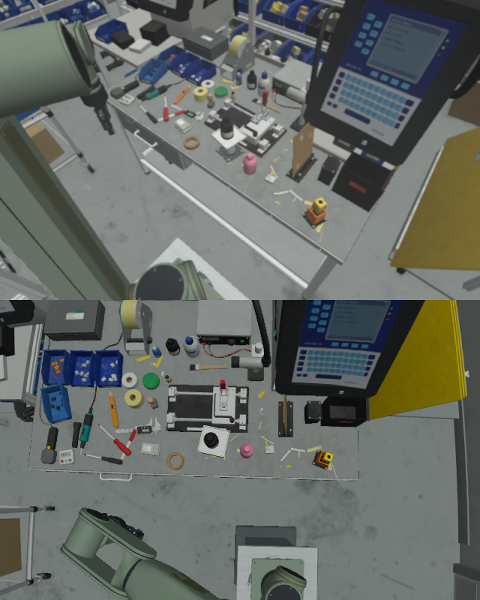

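Run:
```python
from h import *
S=np.load("scene.npz");T=np.load("top.npz")
save("b",S["im"],(230,130,470,310),3.3)
W=np.concatenate([S["W"].reshape(-1,3),T["W"].reshape(-1,3)])
print("cams",[(-np.array(cv2.Rodrigues(np.array(camera_params(c)["rvec"],float))[0]).T@np.array(camera_params(c)["tvec"],float).reshape(3)).round() for c in("scene","top")])
def rect(name,b,zlo,zhi):
    for n,A in(("scene",S["W"]),("top",T["W"])):
        A=A.reshape(-1,3);m=(A[:,0]>b[0])&(A[:,0]<b[1])&(A[:,1]>b[2])&(A[:,1]<b[3])&(A[:,2]>zlo)&(A[:,2]<zhi)
        P=A[m]
        if len(P)<4: print(name,n,len(P));continue
        print(name,n,len(P),cv2.minAreaRect(P[:,:2].astype(np.float32)),P[:,2].mean().round(1))
rect("tray",(470,630,180,340),97,109)
rect("cap",(500,600,200,330),193,205)
rect("bottlebody",(500,600,200,330),110,180)
rect("torchtop",(460,560,-230,-110),110,122)
rect("grip",(460,560,-230,-110),70,122)
rect("pocket mouth",(440,560,-230,-110),54,64)
rect("foot",(440,560,-230,-110),5,13)
rect("pink",(480,570,90,175),60,110)
```

```text
cams [array([   0., -261.,  919.]), array([ 351.,  152., 1368.])]
tray scene 607 ((550.0521850585938, 259.0156555175781), (105.73625183105469, 105.54757690429688), 78.33513641357422) 100.5
tray top 883 ((550.24462890625, 263.34490966796875), (104.9642562866211, 104.73112487792969), 79.24832916259766) 101.3
cap scene 50 ((546.8641967773438, 264.4830017089844), (21.827001571655273, 21.248741149902344), 85.5691909790039) 197.9
cap top 69 ((546.38525390625, 268.5319519042969), (24.48109245300293, 22.24603843688965), 47.75315475463867) 198.7
bottlebody scene 361 ((543.3408813476562, 261.3892517089844), (43.173431396484375, 51.45614242553711), 44.138980865478516) 150.3
bottlebody top 258 ((557.0215454101562, 266.8751220703125), (72.39522552490234, 79.31732940673828), 1.4172548055648804) 163.3
torchtop scene 139 ((500.7503967285156, -173.95936584472656), (31.063241958618164, 32.088436126708984), 73.04742431640625) 113.1
torchtop top 106 ((500.47418212890625, -170.29029846191406), (30.80644416809082, 31.705921173095703), 67.5096206665039) 114.0
grip scene 288 ((500.61383056640625, -173.76184
[... 236 characters left out ...]
46875, -173.1685333251953), (45.83025360107422, 43.86769104003906), 70.7804183959961) 57.8
pocket mouth top 51 ((500.4122314453125, -169.79786682128906), (46.614742279052734, 45.27302551269531), 68.11852264404297) 58.8
foot scene 184 ((500.5435791015625, -173.43280029296875), (65.1070785522461, 63.838104248046875), 71.69453430175781) 7.6
foot top 143 ((498.9028015136719, -169.33746337890625), (113.04016876220703, 107.53919219970703), 1.6092746257781982) 7.8
pink scene 229 ((520.61083984375, 130.42034912109375), (44.43986511230469, 46.600486755371094), 37.64250183105469) 78.4
pink top 244 ((523.7560424804688, 137.06671142578125), (49.8032112121582, 49.51367950439453), 24.059736251831055) 78.8
```

View pics/b.png

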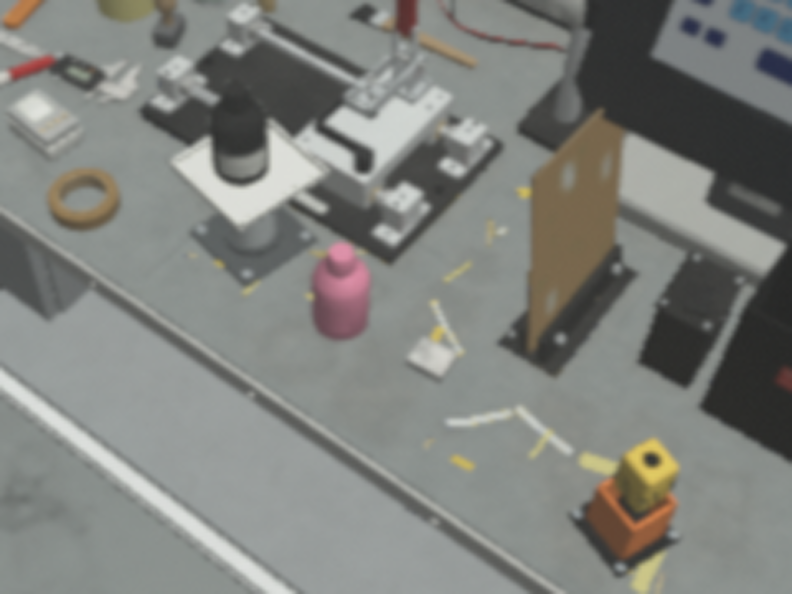

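Run:
```python
from h import *
S=np.load("scene.npz");T=np.load("top.npz")
W=np.concatenate([S["W"].reshape(-1,3),T["W"].reshape(-1,3)])
W=W[~np.isnan(W[:,0])]
m=(W[:,0]>250)&(W[:,0]<900)&(W[:,1]>-500)&(W[:,1]<650);P=W[m]
# height map 40mm cells
for x in range(880,240,-40):
    print(x,*["%4d"%(P[(abs(P[:,0]-x)<20)&(abs(P[:,1]-y)<20)][:,2].max() if ((abs(P[:,0]-x)<20)&(abs(P[:,1]-y)<20)).any() else -9) for y in range(640,-500,-40)])
print("y",*["%4d"%y for y in range(640,-500,-40)])
```

```text
880    7    6    7    8    6    5   10   17   14   14   17    5   10  435  414  565  571  583  592  601  608  613  613  612  571   -9 -730 -732 -734
840   36   36   34   32   48   25    8    6    6    8    6  214  215  384  389  540  540  526  529  532  531  530  530  540  538   -9 -731 -727 -732
800   36   36   32   33   51   46   18   20   18   21   15  213  213  214  267  452  450  435  438  443  441  441  446  451  448   -9 -733 -734 -734
760   48   54   50   29   13   55   41   41   42   78  216  210   55   27    8  359  360  347  352  350  352  355  363  363  362 -740 -731 -733 -731
720   50   51   52   77   16   52   21   19   18   85  213  114   52   17    6  270  274  262  260  264  263  277  282  283  267 -734 -732 -730 -733
680   46   50    7   23   14   55   18   19   19   82  129  116   51   19    6    6  209   56   93  100  155    7    8    9  157 -733 -732 -731 -732
640    6    9   14   14   15   54   42   39   44   80   83   93   56   48    6    6  210   56   90   94  153  155  155  154  160 -733 -732 -731 -730
600   17   20   21   22   14   21   17   18  111  108  11
[... 730 characters left out ...]
7 -724 -725 -726 -726  -12  -12 -728   -9 -728   -7 -727  -23   -4   -1    0    2  -15 -725 -728 -723 -728
360 -728 -726 -729 -726 -720 -721 -728 -726 -723 -725 -727 -721 -722 -730 -725 -730 -727 -722 -724 -728 -720 -726 -728 -727 -729 -727 -728 -724 -725
320 -727 -725 -723  578 -726 -725 -729 -728 -722 -728 -728 -720 -724 -718 -722 -727 -728 -725 -729 -730 -725 -725 -728 -725 -728 -720 -726 -723 -730
280 -723  316  580  596  609  614 -720 -725 -721 -727 -727 -728 -721 -728 -726 -727 -722 -727 -726 -725 -726 -725 -724 -721 -731 -723 -728 -723 -725
y  640  600  560  520  480  440  400  360  320  280  240  200  160  120   80   40    0  -40  -80 -120 -160 -200 -240 -280 -320 -360 -400 -440 -480
```

The bottle is the black one on the white tray (scene pixel 303,171). The pink look-alike stands on the bench at (333,218) and stays put. The torch with the yellow grip is in the orange pocket at (425,275), the tape roll at (256,190) and the gauge block at (360,238). The black bottle fits because it is black and stands in the drip tray. I'll start moving and use the motion to identify the arm's kinematics.

```bash
cat >> h.py <<'E'
import json,os
def log():
    s=get_state();L=json.load(open("log.json")) if os.path.exists("log.json") else []
    L.append([list(s["joint_positions"]),list(s["tcp_pos"]),list(s["ee_rot"])]);json.dump(L,open("log.json","w"));return s
def Rt(az,tilt,roll):
    """tool z at azimuth az, tilt from straight down; roll=j6 about tool z (deg). roll 0: y in the vertical plane, outward"""
    a=np.radians(az)
    base=np.array([[-np.sin(a),np.cos(a),0],[np.cos(a),np.sin(a),0],[0,0,-1]]).T  # x tangential left, y outward, z down
    return R.from_matrix(base)*R.from_euler("x",tilt,degrees=True)*R.from_euler("z",roll,degrees=True)
def delta(pos,rot,frm=None):
    s=get_state();p0,r0=(s["tcp_pos"],R.from_rotvec(s["ee_rot"])) if frm is None else frm
    t=r0.inv().apply(np.array(pos)-p0);a=(r0.inv()*rot).as_rotvec()
    return t.round(1),a.round(3)
E
python3 - <<'E'
from h import *
log()
for t in(0,45):print(Rt(26,t,-90).as_matrix().round(2).tolist())
print(delta([450,219,330],Rt(26,45,-90)))
E
```

```text
[[-0.9, -0.44, 0.0], [-0.44, 0.9, 0.0], [-0.0, 0.0, -1.0]]
[[-0.64, -0.44, -0.64], [-0.31, 0.9, -0.31], [0.71, 0.0, -0.71]]
(array([-319.4, -189.7,  -98.6]), array([ 0.345,  0.733, -0.833]))
```

```bash
sed -i 's/from_euler("x",tilt,/from_euler("x",-tilt,/' h.py
python3 - <<'E'
from h import *
print(Rt(26,45,-90).as_matrix().round(2).tolist())
print(delta([450,219,330],Rt(26,0,-90)),delta([450,219,330],Rt(26,45,-90)))
E
```

```text
[[-0.64, -0.44, 0.64], [-0.31, 0.9, 0.31], [-0.71, 0.0, -0.71]]
(array([-319.4, -189.7,  -98.6]), array([ 0.  ,  0.  , -0.88])) (array([-319.4, -189.7,  -98.6]), array([-0.345, -0.733, -0.833]))
```

>>> apply_moves(increments=[{"tx": -319,"ty": -190,"tz": -99,"az": -0.88},{"tx": -319,"ty": -190,"tz": -99,"az": -0.88},{"tx": -319,"ty": -190,"tz": -99,"az": -0.88},{"tx": -319,"ty": -190,"tz": -99,"az": -0.88},{"tx": -319,"ty": -190,"tz": -99,"az": -0.88},{"tx": -319,"ty": -190,"tz": -99,"az": -0.88},{"tx": -319,"ty": -190,"tz": -99,"az": -0.88},{"tx": -319,"ty": -190,"tz": -99,"az": -0.88},{"tx": -319,"ty": -190,"tz": -99,"az": -0.88},{"tx": -319,"ty": -190,"tz": -99,"az": -0.88},{"tx": -319,"ty": -190,"tz": -99,"az": -0.88},{"tx": -319,"ty": -190,"tz": -99,"az": -0.88}], claw=-1)

```text
$.increments[0]: bad value
```

Run:
```python
from h import *
s=log();print(s["joint_positions"].round(3),s["time"])
print(delta([450,219,330],Rt(26,45,-90)))
```

```text
[ 1.125  0.32   1.564 -0.     1.257 -0.02 ] 0.8
(array([-319.4, -189.7,  -98.6]), array([-0.345, -0.733, -0.833]))
```

>>> apply_moves(increments=[{"tx": -32,"ty": -19,"tz": -10,"ax": 0,"ay": 0,"az": -0.088},{"tx": -64,"ty": -38,"tz": -20,"ax": 0,"ay": 0,"az": -0.176},{"tx": -96,"ty": -57,"tz": -30,"ax": 0,"ay": 0,"az": -0.264},{"tx": -128,"ty": -76,"tz": -40,"ax": 0,"ay": 0,"az": -0.352},{"tx": -160,"ty": -95,"tz": -50,"ax": 0,"ay": 0,"az": -0.44},{"tx": -192,"ty": -114,"tz": -60,"ax": 0,"ay": 0,"az": -0.528},{"tx": -224,"ty": -133,"tz": -70,"ax": 0,"ay": 0,"az": -0.616},{"tx": -256,"ty": -152,"tz": -80,"ax": 0,"ay": 0,"az": -0.704},{"tx": -288,"ty": -171,"tz": -90,"ax": 0,"ay": 0,"az": -0.792},{"tx": -319,"ty": -190,"tz": -99,"ax": 0,"ay": 0,"az": -0.88},{"tx": -319,"ty": -190,"tz": -99,"ax": 0,"ay": 0,"az": -0.88}], claw=-1)

```text
time: 1.72
tcp_pos: [453.2, 214.5, 332.2]
ee_rot: [-0.701, 3.057, -0.004]
wrist_force: [0.4, 0.6, -0.5]
opening: 1.0
gripper_force: 0.0
```

Run:
```python
from h import *
s=log();print(s["joint_positions"].round(3),s["time"])
print(delta([450,219,330],Rt(26,45,-90)))
```

```text
[ 0.421  0.151  1.54  -0.003  1.446 -1.6  ] 1.7167
(array([0.9, 5.5, 2.2]), array([-0.005, -0.781, -0.002]))
```

>>> apply_moves(increments=[{"tx": 1,"ty": 5,"tz": 2,"ax": 0,"ay": -0.78,"az": 0},{"tx": 1,"ty": 5,"tz": 2,"ax": 0,"ay": -0.78,"az": 0},{"tx": 1,"ty": 5,"tz": 2,"ax": 0,"ay": -0.78,"az": 0},{"tx": 1,"ty": 5,"tz": 2,"ax": 0,"ay": -0.78,"az": 0},{"tx": 1,"ty": 5,"tz": 2,"ax": 0,"ay": -0.78,"az": 0},{"tx": 1,"ty": 5,"tz": 2,"ax": 0,"ay": -0.78,"az": 0},{"tx": 1,"ty": 5,"tz": 2,"ax": 0,"ay": -0.78,"az": 0},{"tx": 1,"ty": 5,"tz": 2,"ax": 0,"ay": -0.78,"az": 0}])

```text
time: 2.38
tcp_pos: [443.5, 221.9, 325.9]
ee_rot: [-0.534, 2.315, 0.22]
wrist_force: [-0.4, -0.4, -0.0]
opening: 1.0
gripper_force: 0.0
```

Run:
```python
from h import *
s=log();print(s["joint_positions"].round(3),s["time"])
L=json.load(open("log.json"))
from scipy.optimize import least_squares
D=[(np.array(j),np.hypot(p[0],p[1]),p[2]) for j,p,_ in L]
def f(v):
    o=[]
    for j,r,z in D:
        a=j[1];b=a+j[2];c=b+j[4]
        o+=[v[0]+v[2]*np.sin(a)+v[3]*np.sin(b)+v[4]*np.cos(b)+v[5]*np.sin(c)-r, v[1]+v[2]*np.cos(a)+v[3]*np.cos(b)-v[4]*np.sin(b)+v[5]*np.cos(c)-z]
    pr=np.array([0,350,350,350,0,250]);return np.r_[o,(v-pr)*.002]
q=least_squares(f,[0,350,350,350,0,250]);print(q.x.round(1),q.fun.round(2))
```

```text
[ 0.429 -0.186  2.113  0.043  0.438 -1.627] 2.3833
[1.000e-01 1.407e+02 5.919e+02 4.170e+02 2.520e+01 3.187e+02] [-0.    0.   -0.    0.    0.   -0.    0.   -0.    0.   -0.42  0.48  0.13
  0.05  0.14]
```

```bash
cat >> h.py <<'E'
from scipy.optimize import least_squares
def kin():
    L=json.load(open("log.json"));D=[(np.array(j),np.hypot(p[0],p[1]),p[2]) for j,p,_ in L if abs(j[3])<.06]
    def f(v): 
        o=[]
        for j,r,z in D: o+=list(fk(v,j[1],j[2],j[4])-[r,z])
        return np.r_[o,(v-[0,350,350,350,0,250])*.002]
    return least_squares(f,[0,350,350,350,0,250]).x
def fk(v,a,j3,j5):
    b=a+j3;c=b+j5
    return np.array([v[0]+v[2]*np.sin(a)+v[3]*np.sin(b)+v[4]*np.cos(b)+v[5]*np.sin(c),v[1]+v[2]*np.cos(a)+v[3]*np.cos(b)-v[4]*np.sin(b)+v[5]*np.cos(c)])
def ik(v,r,z,tilt):
    c=np.pi-np.radians(tilt)
    q=least_squares(lambda x:np.r_[fk(v,x[0],x[1],c-x[0]-x[1])-[r,z]],[-.1,1.9])
    return np.r_[q.x,c-q.x.sum()].round(2),round(2*q.cost,1)
E
python3 - <<'E'
from h import *
v=kin();print(v.round())
for t in(40,45,50,55,60,70):
    s,c=np.sin(np.radians(t)),np.cos(np.radians(t));print(t,"grasp",ik(v,608+19*s,150-19*c,t),"lift",ik(v,650,350,t))
for t in (70,80,90,100): print(t,*[(r,z,ik(v,r,z,t)) for r,z in((600,400),(700,350),(700,450),(750,450))])
print("torch",[(t,ik(v,608-164*np.sin(np.radians(t)),190+164*np.cos(np.radians(t)),t)) for t in(45,50,55)])
E
```

```text
[  0. 141. 592. 417.  25. 319.]
40 grasp (array([0.27, 2.15, 0.02]), np.float64(0.0)) lift (array([0.08, 1.76, 0.6 ]), np.float64(0.0))
45 grasp (array([ 0.28,  2.21, -0.14]), np.float64(0.0)) lift (array([0.06, 1.83, 0.46]), np.float64(0.0))
50 grasp (array([ 0.3 ,  2.27, -0.3 ]), np.float64(0.0)) lift (array([0.05, 1.9 , 0.32]), np.float64(0.0))
55 grasp (array([ 0.32,  2.33, -0.47]), np.float64(0.0)) lift (array([0.04, 1.97, 0.17]), np.float64(0.0))
60 grasp (array([ 0.36,  2.38, -0.65]), np.float64(0.0)) lift (array([0.03, 2.04, 0.02]), np.float64(0.0))
70 grasp (array([ 0.48,  2.47, -1.03]), np.float64(0.0)) lift (array([ 0.06,  2.16, -0.3 ]), np.float64(0.0))
70 (600, 400, (array([-0.09,  2.16, -0.15]), np.float64(0.0))) (700, 350, (array([ 0.14,  2.07, -0.29]), np.float64(0.0))) (700, 450, (array([ 0.03,  1.9 , -0.02]), np.float64(0.0))) (750, 450, (array([ 0.12,  1.81, -0.01]), np.float64(0.0)))
80 (600, 400, (array([-0.05,  2.28, -0.49]), np.float64(0.0))) (700, 350, (array([ 0.19,  2.18, -0.62]), np.float64(0.0))) (700, 450, (array([ 0.06,  2.02, -0.34]), np.float64(0.0))) (750, 450, (array([ 0.14,  1.93, -0.32]), np.float64(0.0)))
90 (600, 400, (array([ 0.05,  2.38, -0.86]), np.float64(0.0))) (700, 350, (array([ 0.29,  2.26, -0.97]), np.float64(0.0))) (700, 450, (array([ 0.12,  2.12, -0.67]), np.float64(0.0))) (750, 450, (array([ 0.19,  2.02, -0.65]), np.float64(0.0)))
100 (600, 400, (array([ 0.18,  2.46, -1.24]), np.float64(0.0))) (700, 350, (array([ 0.41,  2.3 , -1.31]), np.float64(0.0))) (700, 450, (array([ 0.21,  2.19, -1.  ]), np.float64(0.0))) (750, 450, (array([ 0.28,  2.09, -0.97]), np.float64(0.0)))
torch [(45, (array([-0.18,  2.17,  0.37]), np.float64(0.0))), (50, (array([-0.2 ,  2.27,  0.2 ]), np.float64(0.0))), (55, (array([-0.2 ,  2.37,  0.02]), np.float64(0.0)))]
```

```bash
cat >> h.py <<'E'
LIM=np.array([[-3.11,3.11],[-.84,2.01],[.21,2.61],[-1.34,4.49],[.05,2.63],[-2.56,2.56]])
def FK(v,j):
    A=R.from_euler("ZY",[j[0],j[1]+j[2]]);rot=A*R.from_euler("ZYZ",[j[3],j[4],j[5]+np.pi/2])
    b=j[1]+j[2]
    w=np.array([v[0]+v[2]*np.sin(j[1])+v[3]*np.sin(b)+v[4]*np.cos(b),0,v[1]+v[2]*np.cos(j[1])+v[3]*np.cos(b)-v[4]*np.sin(b)])
    return R.from_euler("z",j[0]).apply(w)+v[5]*rot.as_matrix()[:,2],rot
def kin6():
    L=json.load(open("log.json"))
    f=lambda v:np.r_[np.concatenate([FK(v,j)[0]-p for j,p,_ in L]),(v-[0,350,350,350,0,250])*.002]
    q=least_squares(f,[0,140,590,420,25,320]);return q.x,np.abs(q.fun[:-6]).max()
def IK(v,pos,rot,seed):
    def f(j):
        p,r=FK(v,j);return np.r_[(p-pos)/100,(r.inv()*rot).as_rotvec()]
    q=least_squares(f,np.clip(seed,LIM[:,0]+.01,LIM[:,1]-.01),bounds=(LIM[:,0],LIM[:,1]));return q.x,2*q.cost
def rotated(v,j,frm=None):
    p,r=FK(v,j);return delta(p,r,frm)
E
python3 - <<'E'
from h import *
v,e=kin6();print(v.round(1),e)
L=json.load(open("log.json"))
for j,p,r in L: print((FK(v,j)[1].inv()*R.from_rotvec(r)).magnitude().round(4))
s=get_state();j0=s["joint_positions"]
for k in range(1,6):
    j=j0.copy();f=k/5;j[3]=np.pi*f;j[4]=.45+.25*np.sin(np.pi*min(f,1));
    print(k,*rotated(v,j,(s["tcp_pos"],R.from_rotvec(s["ee_rot"]))),FK(v,j)[0].round())
for t in(60,65,70):
    d=Rt(26,t,90);pos=np.array([546.6,266.5,150])+19*d.as_matrix()[:,2]
    print(t,[x.round(2) if hasattr(x,"round") else x for x in IK(v,pos,d,[.45,.45,2.4,np.pi,.8,-1.57])])
    for rr in (90,-90):
      d=Rt(26,t+15,rr);pos=np.array([560,273,360])
      print("  up",[x.round(3) for x in IK(v,pos,d,[.45,.1,2.1,np.pi,.6,rr/57.3-3.14*np.sign(rr)])])
E
```

```text
[ -2.2 142.4 595.  419.   27.6 320.8] 10.50238161809662Traceback (most recent call last):
  File "<stdin>", line 4, in <module>
AttributeError: 'float' object has no attribute 'round'
```

```bash
sed -i 's/b=j\[1\]+j\[2\]\n//; s/np.cos(b),0,v\[1\]+v\[2\]\*np.cos(j\[1\])/np.cos(b),v[6],v[1]+v[2]*np.cos(j[1])/; s/(v-\[0,350,350,350,0,250\])\*.002\]$/(v-[0,350,350,350,0,250,0])*.002]/; s/\[0,140,590,420,25,320\]/[0,140,590,420,25,320,10]/; s/q.fun\[:-6\]/q.fun[:-7]/' h.py
cat > t.py <<'E'
from h import *
v,e=kin6();print(v.round(1),e)
L=json.load(open("log.json"))
for j,p,r in L: print(round((FK(v,j)[1].inv()*R.from_rotvec(r)).magnitude(),4))
s=get_state();j0=s["joint_positions"]
for k in range(1,6):
    j=j0.copy();f=k/5;j[3]=np.pi*f;j[4]=.45+.25*np.sin(np.pi*min(f,1));
    print(k,*rotated(v,j,(s["tcp_pos"],R.from_rotvec(s["ee_rot"]))),FK(v,j)[0].round())
for t in(60,65,70):
    d=Rt(26,t,90);pos=np.array([546.6,266.5,150])+19*d.as_matrix()[:,2]
    print(t,[np.round(x,2) for x in IK(v,pos,d,[.45,.45,2.4,np.pi,.8,-1.57])])
    for rr in (90,-90):
      d=Rt(26,t+15,rr);pos=np.array([560,273,360])
      print("  up",[np.round(x,3) for x in IK(v,pos,d,[.45,.1,2.1,np.pi,.6,rr/57.3-3.14*np.sign(rr)])])
E
python3 t.py
```

```text
[  0.  140.3 591.8 417.   25.2 318.3  11.5] 0.0036167663160426855
0.0
0.0
0.0
0.0
1 [ 17.7 100.  -16.6] [-0.298  0.137  0.509] [378. 301. 325.]
2 [-51.  186.7 -65.6] [-0.661  0.181  1.029] [353. 385. 409.]
3 [-164.1  185.8 -118.6] [-0.993  0.119  1.561] [393. 404. 526.]
4 [-244.5   97.7 -139.4] [-1.225 -0.     2.148] [470. 343. 597.]
5 [-246.9   -7.9 -117.5] [-1.33  -0.074  2.798] [531. 256. 583.]
60 [array([ 0.42,  0.36,  2.38,  3.09,  0.65, -1.55]), np.float64(0.0)]
  up [array([ 0.417,  0.024,  2.252,  3.059,  0.445, -1.506]), np.float64(0.0)]
  up [array([0.417, 0.024, 2.252, 3.059, 0.445, 1.636]), np.float64(0.0)]
65 [array([ 0.42,  0.41,  2.43,  3.1 ,  0.83, -1.56]), np.float64(0.0)]
  up [array([ 0.416,  0.06 ,  2.307,  3.078,  0.623, -1.526]), np.float64(0.0)]
  up [array([0.416, 0.06 , 2.307, 3.078, 0.623, 1.616]), np.float64(0.0)]
70 [array([ 0.42,  0.48,  2.47,  3.1 ,  1.03, -1.56]), np.float64(0.0)]
  up [array([ 0.416,  0.109,  2.356,  3.089,  0.807, -1.538]), np.float64(0.0)]
  up [array([0.416, 0.109, 2.356, 3.089, 0.807, 1.604]), np.float64(0.0)]
```

>>> apply_moves(increments=[{"tx": 18,"ty": 100,"tz": -17,"ax": -0.298,"ay": 0.137,"az": 0.509},{"tx": 18,"ty": 100,"tz": -17,"ax": -0.298,"ay": 0.137,"az": 0.509},{"tx": 18,"ty": 100,"tz": -17,"ax": -0.298,"ay": 0.137,"az": 0.509},{"tx": 18,"ty": 100,"tz": -17,"ax": -0.298,"ay": 0.137,"az": 0.509},{"tx": 18,"ty": 100,"tz": -17,"ax": -0.298,"ay": 0.137,"az": 0.509},{"tx": -51,"ty": 187,"tz": -66,"ax": -0.661,"ay": 0.181,"az": 1.029},{"tx": -51,"ty": 187,"tz": -66,"ax": -0.661,"ay": 0.181,"az": 1.029},{"tx": -51,"ty": 187,"tz": -66,"ax": -0.661,"ay": 0.181,"az": 1.029},{"tx": -51,"ty": 187,"tz": -66,"ax": -0.661,"ay": 0.181,"az": 1.029},{"tx": -51,"ty": 187,"tz": -66,"ax": -0.661,"ay": 0.181,"az": 1.029},{"tx": -51,"ty": 187,"tz": -66,"ax": -0.661,"ay": 0.181,"az": 1.029},{"tx": -51,"ty": 187,"tz": -66,"ax": -0.661,"ay": 0.181,"az": 1.029}])

```text
time: 3.38
tcp_pos: [355.8, 386.5, 410.5]
ee_rot: [0.421, 2.456, 1.491]
wrist_force: [-0.2, -0.1, -0.9]
opening: 0.996
gripper_force: 0.0
```

```bash
cat > t.py <<'E'
from h import *
s=log();v,e=kin6();print(e,s["joint_positions"].round(3),s["time"])
j0=s["joint_positions"]
# go on to pre-grasp: 110 mm behind the grasp, tilt 65, roll 90
d=Rt(26,65,90);dz=d.as_matrix()[:,2]
pos=np.array([546.6,266.5,150])+(19-140)*dz+[0,0,60]
jt,c=IK(v,pos,d,[.45,.2,2.3,np.pi,.8,-1.57]);print(pos.round(),jt.round(2),c)
for f in(.25,.5,.75,1):
    j=j0+(jt-j0)*f;j[4]+=.2*np.sin(np.pi*f)
    print(f,*rotated(v,j),FK(v,j)[0].round())
E
python3 t.py
```

```text
0.0035095872743795553 [ 0.428 -0.182  2.107  1.257  0.689 -1.626] 3.3833
[448. 218. 261.] [ 0.4  -0.07  2.51  3.02  0.44 -1.49] 1.9180717807768468e-18
0.25 [15.2 23.6  6.7] [-0.201  0.075  0.453] [347. 408. 428.]
0.5 [-31.4  22.3  -0. ] [-0.393  0.013  0.905] [388. 385. 432.]
0.75 [-106.2  -52.5  -14.5] [-0.516 -0.206  1.378] [443. 313. 376.]
1 [-139.  -195.6  -38.9] [-0.544 -0.525  1.877] [448. 218. 261.]
```

>>> apply_moves(increments=[{"tx": 15,"ty": 24,"tz": 7,"ax": -0.2,"ay": 0.075,"az": 0.453},{"tx": 15,"ty": 24,"tz": 7,"ax": -0.2,"ay": 0.075,"az": 0.453},{"tx": 15,"ty": 24,"tz": 7,"ax": -0.2,"ay": 0.075,"az": 0.453},{"tx": 15,"ty": 24,"tz": 7,"ax": -0.2,"ay": 0.075,"az": 0.453},{"tx": -31,"ty": 22,"tz": 0,"ax": -0.393,"ay": 0.013,"az": 0.905},{"tx": -31,"ty": 22,"tz": 0,"ax": -0.393,"ay": 0.013,"az": 0.905},{"tx": -31,"ty": 22,"tz": 0,"ax": -0.393,"ay": 0.013,"az": 0.905},{"tx": -31,"ty": 22,"tz": 0,"ax": -0.393,"ay": 0.013,"az": 0.905},{"tx": -106,"ty": -52,"tz": -15,"ax": -0.516,"ay": -0.206,"az": 1.378},{"tx": -106,"ty": -52,"tz": -15,"ax": -0.516,"ay": -0.206,"az": 1.378},{"tx": -106,"ty": -52,"tz": -15,"ax": -0.516,"ay": -0.206,"az": 1.378},{"tx": -106,"ty": -52,"tz": -15,"ax": -0.516,"ay": -0.206,"az": 1.378}])

```text
time: 4.38
tcp_pos: [446.0, 310.4, 374.2]
ee_rot: [-1.893, -1.188, -1.858]
wrist_force: [1.7, 0.6, 0.1]
opening: 1.006
gripper_force: 0.0
```

```bash
sed -i 's/(.25,.5,.75,1)/(.5,1)/; s/.2\*np.sin/.05*np.sin/' t.py; python3 t.py
```

```text
0.0025007269561569956 [ 0.38  -0.088  2.409  2.535  0.663 -1.512] 4.3833
[448. 218. 261.] [ 0.4  -0.07  2.51  3.02  0.44 -1.49] 1.9204682736335004e-18
0.5 [-51.9  21.1 -12.3] [-0.119 -0.106  0.224] [458. 269. 336.]
1 [-138.6   19.4  -41. ] [-0.224 -0.317  0.46 ] [448. 218. 261.]
```

>>> apply_moves(increments=[{"tx": -52,"ty": 21,"tz": -12,"ax": -0.119,"ay": -0.106,"az": 0.224},{"tx": -52,"ty": 21,"tz": -12,"ax": -0.119,"ay": -0.106,"az": 0.224},{"tx": -52,"ty": 21,"tz": -12,"ax": -0.119,"ay": -0.106,"az": 0.224},{"tx": -139,"ty": 19,"tz": -41,"ax": -0.224,"ay": -0.317,"az": 0.46},{"tx": -139,"ty": 19,"tz": -41,"ax": -0.224,"ay": -0.317,"az": 0.46},{"tx": -139,"ty": 19,"tz": -41,"ax": -0.224,"ay": -0.317,"az": 0.46},{"tx": -139,"ty": 19,"tz": -41,"ax": -0.224,"ay": -0.317,"az": 0.46},{"tx": -139,"ty": 19,"tz": -41,"ax": -0.224,"ay": -0.317,"az": 0.46}])

```text
time: 5.05
tcp_pos: [447.9, 222.9, 266.5]
ee_rot: [-2.381, -0.569, -1.543]
wrist_force: [0.1, -0.9, 0.4]
opening: 0.993
gripper_force: 0.0
```

```bash
cat > t.py <<'E'
from h import *
s=log();v,e=kin6();print(e,s["joint_positions"].round(3),s["time"],s["tcp_pos"].round(1))
im,d=read_camera("wrist");W=cloud("wrist",d);save("w1",im)
for t in("ink_bottle","stand"):
    for r in regions_of(t,"wrist")[:3]:
        P=W[r["region"]];P=P[~np.isnan(P[:,0])];print(t,round(r["score"],2),np.round(r["position"]),len(P),np.percentile(P,[2,50,98],axis=0).round().tolist())
P=W.reshape(-1,3);P=P[~np.isnan(P[:,0])]
P=P[np.hypot(P[:,0]-547,P[:,1]-266)<60]
B=P[(P[:,2]>115)&(P[:,2]<165)&(np.hypot(P[:,0]-547,P[:,1]-266)<35)]
f=least_squares(lambda q:np.hypot(B[:,0]-q[0],B[:,1]-q[1])-26,[547,266],loss="soft_l1");print("body",len(B),f.x.round(1),np.abs(f.fun).mean())
C=P[(P[:,2]>187)&(P[:,2]<205)]
if len(C)>5: print("cap",len(C),cv2.minEnclosingCircle(C[:,:2].astype(np.float32)),np.percentile(C[:,2],98))
T=P[(P[:,2]>97)&(P[:,2]<110)]
if len(T)>5: print("tray",len(T),np.median(T[:,2]),cv2.minAreaRect(T[:,:2].astype(np.float32)))
E
python3 t.py
```

```text
0.0024810194942688213 [ 0.404 -0.07   2.507  3.014  0.447 -1.486] 5.05 [447.9 222.9 266.5]
ink_bottle 0.85 [321. 256.] 4705 [[520.0, 242.0, 106.0], [532.0, 260.0, 165.0], [557.0, 287.0, 200.0]]
stand 0.65 [326. 311.] 8441 [[493.0, 209.0, 5.0], [527.0, 246.0, 100.0], [593.0, 316.0, 105.0]]
body 1995 [546.7 268.1] 0.3455990554239783
cap 785 ((545.2076416015625, 267.2845153808594), 12.598745346069336) 200.51100846880811
tray 5869 99.91870465482889 ((549.5013427734375, 262.6514892578125), (105.02046966552734, 104.63200378417969), 78.8764877319336)
```

View pics/w1.png

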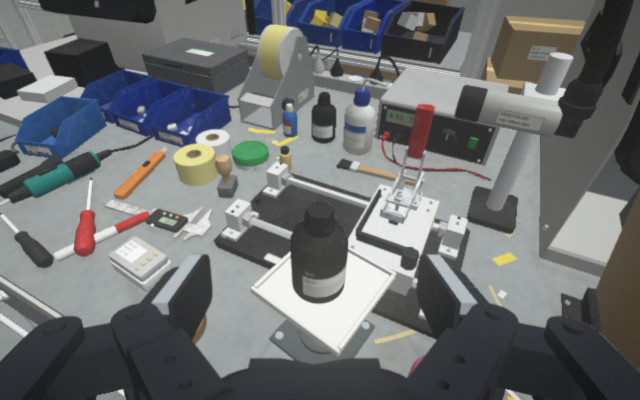

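```bash
cat > t.py <<'E'
from h import *
s=log();v,e=kin6();C=(s["tcp_pos"],R.from_rotvec(s["ee_rot"]))
d=Rt(26.1,65,90);dz=d.as_matrix()[:,2];G=np.array([546.7,267.8,151])
for b in (100,0): print(b,*delta(G+(23-b)*dz,d))
E
python3 t.py
```

```text
100 [-58.    2.5  69.8] [-0.006 -0.012  0.008]
0 [-59.2   3.2 169.8] [-0.006 -0.012  0.008]
```

>>> apply_moves(increments=[{"tx": -58,"ty": 2.5,"tz": 70,"ax": -0.006,"ay": -0.012,"az": 0.008},{"tx": -58,"ty": 2.5,"tz": 70,"ax": -0.006,"ay": -0.012,"az": 0.008},{"tx": -58,"ty": 2.5,"tz": 70,"ax": -0.006,"ay": -0.012,"az": 0.008},{"tx": -58,"ty": 2.5,"tz": 70,"ax": -0.006,"ay": -0.012,"az": 0.008},{"tx": -58,"ty": 2.5,"tz": 70,"ax": -0.006,"ay": -0.012,"az": 0.008}])

```text
time: 5.62
tcp_pos: [483.6, 236.6, 181.4]
ee_rot: [-2.403, -0.555, -1.523]
wrist_force: [-0.3, -0.9, -0.2]
opening: 1.002
gripper_force: 0.0
```

```bash
python3 t.py; python3 -c "
from h import *
s=get_state();print(s['tcp_pos'].round(1),s['joint_positions'].round(2))"
```

```text
100 [ 2.2 -0.2 -0.3] [ 0.     0.004 -0.001]
0 [ 2.6 -0.3 99.7] [ 0.     0.004 -0.001]
[483.6 236.6 181.4] [ 0.41  0.22  2.57  3.08  0.78 -1.55]
```

>>> apply_moves(increments=[{"tx": 2,"ty": 0,"tz": 20,"ax": 0,"ay": 0.004,"az": 0},{"tx": 2,"ty": 0,"tz": 40,"ax": 0,"ay": 0.004,"az": 0},{"tx": 2,"ty": 0,"tz": 60,"ax": 0,"ay": 0.004,"az": 0},{"tx": 2,"ty": 0,"tz": 80,"ax": 0,"ay": 0.004,"az": 0},{"tx": 2.5,"ty": 0,"tz": 92,"ax": 0,"ay": 0.004,"az": 0},{"tx": 2.5,"ty": 0,"tz": 100,"ax": 0,"ay": 0.004,"az": 0},{"tx": 2.5,"ty": 0,"tz": 100,"ax": 0,"ay": 0.004,"az": 0},{"tx": 2.5,"ty": 0,"tz": 100,"ax": 0,"ay": 0.004,"az": 0}])

```text
time: 6.28
tcp_pos: [565.0, 276.4, 142.9]
ee_rot: [-2.397, -0.553, -1.531]
wrist_force: [-0.4, 0.5, 0.9]
opening: 1.0
gripper_force: 0.0
```

>>> apply_moves(increments=[{"tx": 0,"ty": 0,"tz": 0,"ax": 0,"ay": 0,"az": 0},{"tx": 0,"ty": 0,"tz": 0,"ax": 0,"ay": 0,"az": 0},{"tx": 0,"ty": 0,"tz": 0,"ax": 0,"ay": 0,"az": 0},{"tx": 0,"ty": 0,"tz": 0,"ax": 0,"ay": 0,"az": 0},{"tx": 0,"ty": 0,"tz": 0,"ax": 0,"ay": 0,"az": 0},{"tx": 0,"ty": 0,"tz": 0,"ax": 0,"ay": 0,"az": 0},{"tx": 0,"ty": 0,"tz": 0,"ax": 0,"ay": 0,"az": 0},{"tx": 0,"ty": 0,"tz": 0,"ax": 0,"ay": 0,"az": 0},{"tx": 0,"ty": 0,"tz": 0,"ax": 0,"ay": 0,"az": 0},{"tx": 0,"ty": 0,"tz": 0,"ax": 0,"ay": 0,"az": 0}], claw=1)

```text
time: 7.12
tcp_pos: [565.4, 276.5, 142.3]
ee_rot: [-2.398, -0.553, -1.531]
wrist_force: [-4.2, -1.7, 5.7]
opening: 0.582
gripper_force: 62.5
```

```bash
cat > t.py <<'E'
from h import *
s=log();v,e=kin6();print(e,s["joint_positions"].round(3),s["tcp_pos"].round(1),s["opening"],s["gripper_force"])
json.dump([list(s["tcp_pos"]),list(s["ee_rot"])],open("grasp.json","w"))
az=26.1
p=s["tcp_pos"]
jt=s["joint_positions"]
for tilt,pos,rr in((65,p+[0,0,60],90),(70,p+[0,0,130],90),(80,p+[0,0,220],90),(80,p+[0,0,220],-90)):
    jt,c=IK(v,pos,Rt(az,tilt,rr),jt if rr>0 else jt+[0,0,0,0,0,3.14]);print(jt.round(2),round(c,5),*delta(pos,Rt(az,tilt,rr)))
E
python3 t.py
```

```text
0.001271775739610348 [ 0.421  0.416  2.421  3.101  0.832 -1.556] [565.4 276.5 142.3] 0.5821977943159178 62.48602997220587
[ 0.42  0.27  2.36  3.09  0.62 -1.54] 0.0 [ 54.4  -0.1 -25.2] [ 0.001 -0.002 -0.001]
[ 0.42  0.16  2.32  3.08  0.56 -1.53] 0.0 [ 1.179e+02 -1.000e-01 -5.470e+01] [ 0.001  0.085 -0.001]
[ 0.42  0.07  2.29  3.08  0.61 -1.52] 0.0 [199.6  -0.2 -92.5] [ 0.001  0.26  -0.001]
[0.42 0.07 2.29 3.08 0.61 1.62] 0.0 [199.6  -0.2 -92.5] [ 4.070e-01 -1.000e-03  3.114e+00]
```

>>> apply_moves(increments=[{"tx": 14,"ty": 0,"tz": -6,"ax": 0,"ay": 0,"az": 0},{"tx": 32,"ty": 0,"tz": -15,"ax": 0,"ay": 0,"az": 0},{"tx": 54,"ty": 0,"tz": -25,"ax": 0,"ay": 0,"az": 0},{"tx": 76,"ty": 0,"tz": -35,"ax": 0,"ay": 0.03,"az": 0},{"tx": 98,"ty": 0,"tz": -45,"ax": 0,"ay": 0.07,"az": 0},{"tx": 120,"ty": 0,"tz": -55,"ax": 0,"ay": 0.12,"az": 0},{"tx": 142,"ty": 0,"tz": -65,"ax": 0,"ay": 0.17,"az": 0},{"tx": 164,"ty": 0,"tz": -75,"ax": 0,"ay": 0.22,"az": 0},{"tx": 184,"ty": 0,"tz": -85,"ax": 0,"ay": 0.26,"az": 0},{"tx": 200,"ty": 0,"tz": -92,"ax": 0,"ay": 0.26,"az": 0},{"tx": 200,"ty": 0,"tz": -92,"ax": 0,"ay": 0.26,"az": 0},{"tx": 200,"ty": 0,"tz": -92,"ax": 0,"ay": 0.26,"az": 0}])

```text
time: 8.12
tcp_pos: [566.4, 276.7, 362.8]
ee_rot: [-2.15, -0.496, -1.805]
wrist_force: [-0.4, 0.1, -2.8]
opening: 0.582
gripper_force: 63.3
```

Run:
```python
from h import *
s=log();print(s["joint_positions"].round(3),s["tcp_pos"].round(1),s["opening"],s["gripper_force"],s["time"])
```

```text
[ 0.418  0.067  2.29   3.08   0.613 -1.526] [566.4 276.7 362.8] 0.5819779534879294 63.26179328025319 8.1167
```

>>> apply_moves(increments=[{"tx": 0,"ty": 0,"tz": 0,"ax": 0,"ay": 0,"az": 0.06},{"tx": 0,"ty": 0,"tz": 0,"ax": 0,"ay": 0,"az": 0.17},{"tx": 0,"ty": 0,"tz": 0,"ax": 0,"ay": 0,"az": 0.29},{"tx": 0,"ty": 0,"tz": 0,"ax": 0,"ay": 0,"az": 0.41},{"tx": 0,"ty": 0,"tz": 0,"ax": 0,"ay": 0,"az": 0.53},{"tx": 0,"ty": 0,"tz": 0,"ax": 0,"ay": 0,"az": 0.65},{"tx": 0,"ty": 0,"tz": 0,"ax": 0,"ay": 0,"az": 0.77},{"tx": 0,"ty": 0,"tz": 0,"ax": 0,"ay": 0,"az": 0.89},{"tx": 0,"ty": 0,"tz": 0,"ax": 0,"ay": 0,"az": 1.01},{"tx": 0,"ty": 0,"tz": 0,"ax": 0,"ay": 0,"az": 1.13},{"tx": 0,"ty": 0,"tz": 0,"ax": 0,"ay": 0,"az": 1.25},{"tx": 0,"ty": 0,"tz": 0,"ax": 0,"ay": 0,"az": 1.37}])

```text
time: 9.12
tcp_pos: [566.1, 276.6, 359.3]
ee_rot: [-1.657, 0.824, -0.941]
wrist_force: [0.2, -0.4, -2.4]
opening: 0.584
gripper_force: 63.3
```

>>> apply_moves(increments=[{"tx": 0,"ty": 0,"tz": 0,"ax": 0,"ay": 0,"az": 0.12},{"tx": 0,"ty": 0,"tz": 0,"ax": 0,"ay": 0,"az": 0.24},{"tx": 0,"ty": 0,"tz": 0,"ax": 0,"ay": 0,"az": 0.36},{"tx": 0,"ty": 0,"tz": 0,"ax": 0,"ay": 0,"az": 0.48},{"tx": 0,"ty": 0,"tz": 0,"ax": 0,"ay": 0,"az": 0.6},{"tx": 0,"ty": 0,"tz": 0,"ax": 0,"ay": 0,"az": 0.72},{"tx": 0,"ty": 0,"tz": 0,"ax": 0,"ay": 0,"az": 0.84},{"tx": 0,"ty": 0,"tz": 0,"ax": 0,"ay": 0,"az": 0.96},{"tx": 0,"ty": 0,"tz": 0,"ax": 0,"ay": 0,"az": 1.08},{"tx": 0,"ty": 0,"tz": 0,"ax": 0,"ay": 0,"az": 1.2},{"tx": 0,"ty": 0,"tz": 0,"ax": 0,"ay": 0,"az": 1.32},{"tx": 0,"ty": 0,"tz": 0,"ax": 0,"ay": 0,"az": 1.43}])

```text
time: 10.12
tcp_pos: [566.1, 276.6, 359.3]
ee_rot: [-0.673, 1.617, 0.087]
wrist_force: [-0.1, -0.2, -1.7]
opening: 0.59
gripper_force: 63.3
```

>>> apply_moves(increments=[{"tx": 0,"ty": 0,"tz": 0,"ax": 0,"ay": 0,"az": 0.12},{"tx": 0,"ty": 0,"tz": 0,"ax": 0,"ay": 0,"az": 0.24},{"tx": 0,"ty": 0,"tz": 0,"ax": 0,"ay": 0,"az": 0.34},{"tx": 0,"ty": 0,"tz": 0,"ax": 0,"ay": 0,"az": 0.34},{"tx": 0,"ty": 0,"tz": 0,"ax": 0,"ay": 0,"az": 0.34},{"tx": 0,"ty": 0,"tz": 0,"ax": 0,"ay": 0,"az": 0.34},{"tx": 0,"ty": 0,"tz": 0,"ax": 0,"ay": 0,"az": 0.34},{"tx": 0,"ty": 0,"tz": 0,"ax": 0,"ay": 0,"az": 0.34}])

```text
time: 10.78
tcp_pos: [566.4, 276.7, 361.5]
ee_rot: [-0.397, 1.713, 0.331]
wrist_force: [0.4, 0.5, -2.9]
opening: 0.588
gripper_force: 63.3
```

```bash
cat > t2.py <<'E'
from h import *
s=log();print(s["joint_positions"].round(3),s["tcp_pos"].round(1),s["opening"],s["gripper_force"],s["time"])
g=json.load(open("grasp.json"));ax=R.from_rotvec(g[1]).inv().apply([0,0,1]);z=R.from_rotvec(s["ee_rot"]).apply(ax);print("bottle tilt if rigid",np.degrees(np.arccos(z[2])))
im,d=read_camera("scene");W=cloud("scene",d)
for r in regions_of("ink_bottle","scene"):
    P=W[r["region"]];P=P[~np.isnan(P[:,0])];print(round(r["score"],2),np.round(r["position"]),len(P),np.percentile(P,[2,50,98],axis=0).round().tolist())
import sys
save(sys.argv[1],im,(220,60,400,240),3.3)
E
python3 t2.py flip
```

```text
[0.418 0.069 2.29  3.08  0.613 1.613] [566.4 276.7 361.5] 0.5882056097905587 63.30474257818423 10.7833
bottle tilt if rigid 145.03204301668458
0.79 [297.  97.] 542 [[522.0, 243.0, 369.0], [546.0, 258.0, 394.0], [579.0, 288.0, 418.0]]
0.75 [334. 220.] 375 [[499.0, 108.0, 10.0], [512.0, 123.0, 63.0], [534.0, 147.0, 100.0]]
0.6 [426. 273.] 318 [[482.0, -192.0, 41.0], [492.0, -176.0, 105.0], [513.0, -156.0, 115.0]]
```

View pics/flip.png

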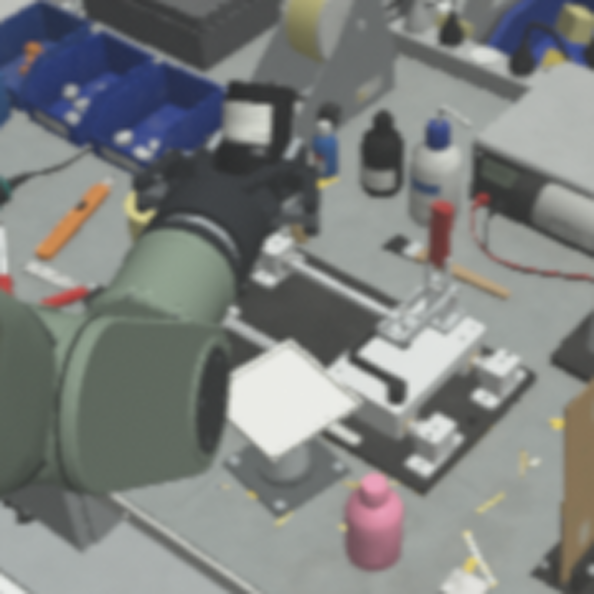

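>>> apply_moves(increments=[{"tx": 0,"ty": 0,"tz": 0,"ax": 0,"ay": 0,"az": -0.06},{"tx": 0,"ty": 0,"tz": 0,"ax": 0,"ay": 0,"az": -0.17},{"tx": 0,"ty": 0,"tz": 0,"ax": 0,"ay": 0,"az": -0.29},{"tx": 0,"ty": 0,"tz": 0,"ax": 0,"ay": 0,"az": -0.41},{"tx": 0,"ty": 0,"tz": 0,"ax": 0,"ay": 0,"az": -0.53},{"tx": 0,"ty": 0,"tz": 0,"ax": 0,"ay": 0,"az": -0.65},{"tx": 0,"ty": 0,"tz": 0,"ax": 0,"ay": 0,"az": -0.77},{"tx": 0,"ty": 0,"tz": 0,"ax": 0,"ay": 0,"az": -0.89},{"tx": 0,"ty": 0,"tz": 0,"ax": 0,"ay": 0,"az": -1.01},{"tx": 0,"ty": 0,"tz": 0,"ax": 0,"ay": 0,"az": -1.13},{"tx": 0,"ty": 0,"tz": 0,"ax": 0,"ay": 0,"az": -1.25},{"tx": 0,"ty": 0,"tz": 0,"ax": 0,"ay": 0,"az": -1.37}])

```text
time: 11.88
tcp_pos: [566.3, 276.7, 361.9]
ee_rot: [-1.423, 1.093, -0.67]
wrist_force: [-0.3, -0.3, -1.8]
opening: 0.581
gripper_force: 63.3
```

>>> apply_moves(increments=[{"tx": 0,"ty": 0,"tz": 0,"ax": 0,"ay": 0,"az": -0.12},{"tx": 0,"ty": 0,"tz": 0,"ax": 0,"ay": 0,"az": -0.24},{"tx": 0,"ty": 0,"tz": 0,"ax": 0,"ay": 0,"az": -0.36},{"tx": 0,"ty": 0,"tz": 0,"ax": 0,"ay": 0,"az": -0.48},{"tx": 0,"ty": 0,"tz": 0,"ax": 0,"ay": 0,"az": -0.6},{"tx": 0,"ty": 0,"tz": 0,"ax": 0,"ay": 0,"az": -0.72},{"tx": 0,"ty": 0,"tz": 0,"ax": 0,"ay": 0,"az": -0.84},{"tx": 0,"ty": 0,"tz": 0,"ax": 0,"ay": 0,"az": -0.96},{"tx": 0,"ty": 0,"tz": 0,"ax": 0,"ay": 0,"az": -1.08},{"tx": 0,"ty": 0,"tz": 0,"ax": 0,"ay": 0,"az": -1.2},{"tx": 0,"ty": 0,"tz": 0,"ax": 0,"ay": 0,"az": -1.32},{"tx": 0,"ty": 0,"tz": 0,"ax": 0,"ay": 0,"az": -1.43}])

```text
time: 12.88
tcp_pos: [566.3, 276.7, 361.9]
ee_rot: [-2.086, -0.125, -1.617]
wrist_force: [-0.1, -0.2, -2.9]
opening: 0.585
gripper_force: 63.3
```

>>> apply_moves(increments=[{"tx": 0,"ty": 0,"tz": 0,"ax": 0,"ay": 0,"az": -0.12},{"tx": 0,"ty": 0,"tz": 0,"ax": 0,"ay": 0,"az": -0.24},{"tx": 0,"ty": 0,"tz": 0,"ax": 0,"ay": 0,"az": -0.34},{"tx": 0,"ty": 0,"tz": 0,"ax": 0,"ay": 0,"az": -0.34},{"tx": 0,"ty": 0,"tz": 0,"ax": 0,"ay": 0,"az": -0.34}])

```text
time: 13.3
tcp_pos: [566.4, 276.7, 361.9]
ee_rot: [-2.151, -0.493, -1.802]
wrist_force: [0.5, 0.2, -2.9]
opening: 0.582
gripper_force: 63.3
```

```bash
cat > t.py <<'E'
from h import *
s=log();print(s["joint_positions"].round(3),s["tcp_pos"].round(1),s["opening"],s["gripper_force"],s["time"])
g=json.load(open("grasp.json"));r=R.from_rotvec(g[1]);p=np.array(g[0])
# check the bottle in the grip: axis measured by wrist depth, against the rigid expectation
rel=R.from_rotvec(s["ee_rot"])*r.inv();z=rel.apply([0,0,1]);print("axis expected",z.round(3),np.degrees(np.arccos(z[2])))
im,d=read_camera("wrist");W=cloud("wrist",d)
rs=regions_of("ink_bottle","wrist")
if rs:
    P=W[rs[0]["region"]];P=P[~np.isnan(P[:,0])];print(rs[0]["score"],np.round(rs[0]["position"]),len(P))
    Q=r.apply(R.from_rotvec(s["ee_rot"]).inv().apply(P-s["tcp_pos"]))+p  # mapped back to the grasp pose
    Q=Q[(abs(Q[:,0]-547)<45)&(abs(Q[:,1]-268)<45)]
    print("z range at grasp pose",np.percentile(Q[:,2],[1,50,99]).round(1))
    B=Q[(Q[:,2]<170)]
    def res(q): 
        t=B[:,2]-150;return np.hypot(B[:,0]-q[0]-q[2]*t,B[:,1]-q[1]-q[3]*t)-26
    f=least_squares(res,[547,268,0,0],loss="soft_l1");print("axis xy at z150, slopes",f.x.round(3),len(B),np.abs(f.fun).mean())
    C=Q[Q[:,2]>190];print("cap",len(C),C.mean(0).round(1) if len(C) else "")
for dz in (100,40,8,0): print(dz,*delta(p+[0,0,dz],r))
E
python3 t.py
```

```text
[ 0.418  0.068  2.29   3.08   0.613 -1.523] [566.4 276.7 361.9] 0.582069051166712 63.28072401811369 13.3
axis expected [-0.229 -0.114  0.967] 14.818829198718609
0.76 [315. 278.] 20643
z range at grasp pose [135.6 173.  200.4]
axis xy at z150, slopes [5.48005e+02 2.68309e+02 8.00000e-02 4.60000e-02] 7065 0.6244658388408759
cap 4967 [543.4 266.1 197.6]
100 [-1.179e+02  1.000e-01  1.990e+01] [-0.    -0.259 -0.002]
40 [-176.9    0.2   30.4] [-0.    -0.259 -0.002]
8 [-208.5    0.3   36. ] [-0.    -0.259 -0.002]
0 [-216.3    0.4   37.4] [-0.    -0.259 -0.002]
```

>>> apply_moves(increments=[{"tx": -15,"ty": 0,"tz": 3,"ax": 0,"ay": -0.03,"az": 0},{"tx": -35,"ty": 0,"tz": 6,"ax": 0,"ay": -0.07,"az": 0},{"tx": -55,"ty": 0,"tz": 10,"ax": 0,"ay": -0.11,"az": 0},{"tx": -75,"ty": 0,"tz": 13,"ax": 0,"ay": -0.15,"az": 0},{"tx": -97,"ty": 0,"tz": 17,"ax": 0,"ay": -0.2,"az": 0},{"tx": -118,"ty": 0,"tz": 20,"ax": 0,"ay": -0.259,"az": -0.002},{"tx": -140,"ty": 0,"tz": 24,"ax": 0,"ay": -0.259,"az": -0.002},{"tx": -160,"ty": 0,"tz": 27,"ax": 0,"ay": -0.259,"az": -0.002},{"tx": -177,"ty": 0,"tz": 30,"ax": 0,"ay": -0.259,"az": -0.002},{"tx": -177,"ty": 0,"tz": 30,"ax": 0,"ay": -0.259,"az": -0.002},{"tx": -177,"ty": 0,"tz": 30,"ax": 0,"ay": -0.259,"az": -0.002}])

```text
time: 14.32
tcp_pos: [564.8, 276.2, 179.9]
ee_rot: [-2.402, -0.556, -1.526]
wrist_force: [-0.4, 0.2, -1.2]
opening: 0.587
gripper_force: 63.2
```

```bash
cat > t.py <<'E'
from h import *
s=log();print(s["joint_positions"].round(3),s["tcp_pos"].round(1),s["opening"],s["gripper_force"],s["time"])
g=json.load(open("grasp.json"));r=R.from_rotvec(g[1]);p=np.array(g[0])
im,d=read_camera("wrist");W=cloud("wrist",d)
rs=regions_of("ink_bottle","wrist");P=W[rs[0]["region"]];P=P[~np.isnan(P[:,0])]
dz=s["tcp_pos"][2]-p[2];C=P[P[:,2]>187+dz];print("dz",dz,"cap",cv2.minEnclosingCircle(C[:,:2].astype(np.float32)),"top",np.percentile(C[:,2],99)-dz)
T=C[C[:,2]>np.percentile(C[:,2],99)-4];A=np.c_[T[:,:2]-T[:,:2].mean(0),np.ones(len(T))];print("top plane slopes",np.linalg.lstsq(A,T[:,2],rcond=None)[0].round(3),len(T))
import sys
save("near",im,(170,120,470,380),2)
for z in (8,0,-1): print(z,*delta(p+[0,0,z],r))
E
python3 t.py
```

```text
[ 0.421  0.316  2.381  3.094  0.688 -1.549] [564.8 276.2 179.9] 0.5868927237417338 63.22128138039261 14.3167
dz 37.6112172264051 cap ((546.5910034179688, 267.60968017578125), 12.871504783630371) top 202.7585650749336
top plane slopes [6.70000e-02 3.50000e-02 2.39127e+02] 3446
8 [-29.7  -0.1  13.5] [ 0.    -0.001  0.002]
0 [-36.9  -0.1  16.9] [ 0.    -0.001  0.002]
-1 [-37.9  -0.1  17.3] [ 0.    -0.001  0.002]
```

View pics/near.png

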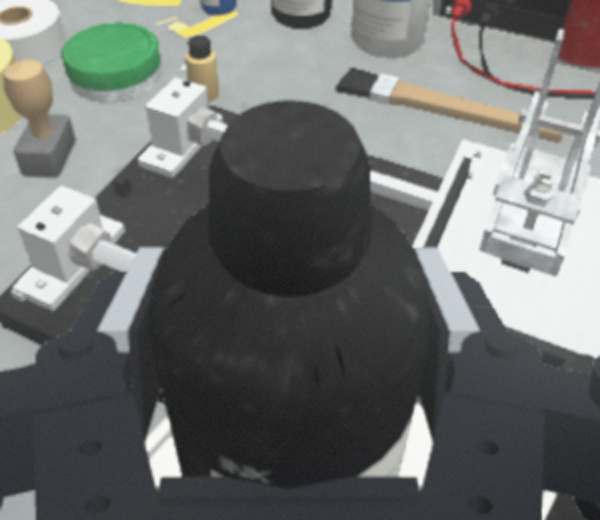

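>>> apply_moves(increments=[{"tx": -10,"ty": 0,"tz": 4.5,"ax": 0,"ay": 0,"az": 0},{"tx": -18,"ty": 0,"tz": 8,"ax": 0,"ay": 0,"az": 0},{"tx": -25,"ty": 0,"tz": 11.5,"ax": 0,"ay": 0,"az": 0},{"tx": -30,"ty": 0,"tz": 13.5,"ax": 0,"ay": 0,"az": 0},{"tx": -33,"ty": 0,"tz": 15,"ax": 0,"ay": 0,"az": 0},{"tx": -35,"ty": 0,"tz": 16,"ax": 0,"ay": 0,"az": 0},{"tx": -36,"ty": 0,"tz": 16.5,"ax": 0,"ay": 0,"az": 0},{"tx": -36,"ty": 0,"tz": 16.5,"ax": 0,"ay": 0,"az": 0},{"tx": -36,"ty": 0,"tz": 16.5,"ax": 0,"ay": 0,"az": 0}])

```text
time: 15.17
tcp_pos: [565.1, 276.3, 143.2]
ee_rot: [-2.397, -0.555, -1.532]
wrist_force: [0.4, -0.5, -1.6]
opening: 0.586
gripper_force: 63.2
```

Run:
```python
from h import *
s=log();print(s["tcp_pos"].round(1),s["opening"],s["gripper_force"],s["wrist_force"].round(2))
g=json.load(open("grasp.json"));print(delta(np.array(g[0]),R.from_rotvec(g[1])))
```

```text
[565.1 276.3 143.2] 0.5858839619333324 63.22497028741054 [ 0.36 -0.5  -1.59]
(array([-0.7, -0.1,  0.7]), array([ 0.   , -0.   ,  0.002]))
```

>>> apply_moves(increments=[{"tx": -0.8,"ty": 0,"tz": 0.4,"ax": 0,"ay": 0,"az": 0},{"tx": -1.2,"ty": 0,"tz": 0.6,"ax": 0,"ay": 0,"az": 0},{"tx": -1.2,"ty": 0,"tz": 0.6,"ax": 0,"ay": 0,"az": 0},{"tx": -1.2,"ty": 0,"tz": 0.6,"ax": 0,"ay": 0,"az": 0}])

```text
time: 15.5
tcp_pos: [565.3, 276.4, 142.3]
ee_rot: [-2.396, -0.555, -1.534]
wrist_force: [-1.4, -1.7, 2.5]
opening: 0.583
gripper_force: 63.4
```

>>> apply_moves(increments=[{"tx": 0,"ty": 0,"tz": 0,"ax": 0,"ay": 0,"az": 0},{"tx": 0,"ty": 0,"tz": 0,"ax": 0,"ay": 0,"az": 0},{"tx": 0,"ty": 0,"tz": 0,"ax": 0,"ay": 0,"az": 0},{"tx": 0,"ty": 0,"tz": 0,"ax": 0,"ay": 0,"az": 0},{"tx": 0,"ty": 0,"tz": 0,"ax": 0,"ay": 0,"az": 0},{"tx": 0,"ty": 0,"tz": 0,"ax": 0,"ay": 0,"az": 0},{"tx": 0,"ty": 0,"tz": 0,"ax": 0,"ay": 0,"az": 0},{"tx": 0,"ty": 0,"tz": 0,"ax": 0,"ay": 0,"az": 0}], claw=-1)

```text
time: 16.17
tcp_pos: [564.9, 276.2, 141.3]
ee_rot: [-2.398, -0.556, -1.531]
wrist_force: [-0.4, 0.6, -0.6]
opening: 0.997
gripper_force: 0.0
```

>>> apply_moves(increments=[{"tx": 0,"ty": 0,"tz": -15,"ax": 0,"ay": 0,"az": 0},{"tx": 0,"ty": 0,"tz": -35,"ax": 0,"ay": 0,"az": 0},{"tx": 0,"ty": 0,"tz": -60,"ax": 0,"ay": 0,"az": 0},{"tx": 0,"ty": 0,"tz": -85,"ax": 0,"ay": 0,"az": 0},{"tx": 0,"ty": 0,"tz": -105,"ax": 0,"ay": 0,"az": 0},{"tx": 10,"ty": 0,"tz": -110,"ax": 0,"ay": 0,"az": 0},{"tx": 40,"ty": 0,"tz": -110,"ax": 0,"ay": 0,"az": 0},{"tx": 60,"ty": 0,"tz": -110,"ax": 0,"ay": 0,"az": 0},{"tx": 60,"ty": 0,"tz": -110,"ax": 0,"ay": 0,"az": 0}])

```text
time: 16.92
tcp_pos: [500.7, 244.8, 248.9]
ee_rot: [-2.387, -0.553, -1.546]
wrist_force: [0.8, -0.2, 0.8]
opening: 0.998
gripper_force: 0.0
```

```bash
cat > t.py <<'E'
from h import *
s=log();v,e=kin6();print(e,s["joint_positions"].round(3),s["time"],s["tcp_pos"].round(1))
im,d=read_camera("wrist");W=cloud("wrist",d);save("w2",im)
P=W.reshape(-1,3);P=P[~np.isnan(P[:,0])]
P=P[np.hypot(P[:,0]-547,P[:,1]-266)<60]
B=P[(P[:,2]>115)&(P[:,2]<165)&(np.hypot(P[:,0]-547,P[:,1]-266)<35)]
f=least_squares(lambda q:np.hypot(B[:,0]-q[0],B[:,1]-q[1])-26,[547,266],loss="soft_l1");print("body",len(B),f.x.round(1),np.abs(f.fun).mean())
C=P[(P[:,2]>187)&(P[:,2]<205)]
if len(C)>5: print("cap",len(C),cv2.minEnclosingCircle(C[:,:2].astype(np.float32)),np.percentile(C[:,2],98))
# way back to j4=0 and the torch
j0=s["joint_positions"]
tz=np.array([500.4,-171.7,0])
for az in(-20.5,):
    for roll in(-90,90,0):
        jt,c=IK(v,tz+[0,0,250],Rt(az,0,roll),[-.33,.1,1.7,0,1.3,np.radians(roll)]);print(roll,jt.round(2),c)
for t in(45,48,50,52):
  for azf in(0,10,26,40):
    d=Rt(azf,t,0);dz=d.as_matrix()[:,2];pos=np.array([546.7,267.8,190])-dz*(100+83-19-5)
    best=min((IK(v,pos,Rt(azf,t,rr),[np.radians(azf),-.2,2.2,j4,.3,np.radians(rr)])+(rr,) for rr in(-90,0,90) for j4 in(0,.5,-.5)),key=lambda x:x[1]);print(t,azf,pos.round(),best[0].round(2),round(best[1],4),best[2])
E
python3 t.py
```

```text
0.0009538320016417856 [ 0.412  0.069  2.441  3.064  0.519 -1.522] 16.9167 [500.7 244.8 248.9]
body 2693 [545.8 267.4] 0.5251439839241515
cap 1099 ((544.90478515625, 266.9707946777344), 12.853191375732422) 197.41344651922634
-90 [-0.35  0.24  1.64  0.    1.27 -1.57] 3.139583788341251e-18
90 [-0.35  0.24  1.64  0.    1.27  1.58] 3.139947571591343e-18
0 [-0.35  0.24  1.64  0.    1.27  0.01] 3.1405245266331155e-18
45 0 [434. 268. 302.] [ 0.87 -0.04  2.06 -0.89  0.77 -0.15] 0.0 -90
45 10 [436. 248. 302.] [ 0.73 -0.11  2.13 -0.77  0.57 -0.46] 0.0 -90
45 26 [446. 219. 302.] [ 0.42 -0.17  2.17  0.08  0.36 -1.67] 0.0 -90
45 40 [461. 196. 302.] [ 0.14 -0.13  2.14  0.77  0.57 -1.11] 0.0 0
48 0 [429. 268. 296.] [ 0.91 -0.04  2.11 -1.01  0.77  1.57] 0.0 0
48 10 [430. 247. 296.] [ 0.77 -0.12  2.18 -0.94  0.54 -0.28] 0.0 -90
48 26 [440. 216. 296.] [ 0.41 -0.18  2.23  0.12  0.26 -1.71] 0.0 -90
48 40 [456. 192. 296.] [ 0.1  -0.13  2.19  0.94  0.54  0.28] 0.0 90
50 0 [425. 268. 292.] [ 0.94 -0.04  2.15 -1.09  0.77  0.1 ] 0.0 -90
50 10 [427. 247. 292.] [ 0.79 -0.12  2.22 -1.07  0.53 -0.14] 0.0 -90
50 26 [437. 214. 292.] [ 0.41 -0.19  2.26  0.17  0.19  1.37] 0.0 90
50 40 [453. 190. 292.] [ 0.08 -0.14  2.23  1.07  0.53 -1.43] 0.0 0
52 0 [421. 268. 288.] [ 0.97 -0.03  2.18 -1.17  0.78  0.19] 0.0 -90
52 10 [423. 246. 288.] [ 0.81 -0.12  2.25 -1.2   0.53  1.58] 0.0 0
52 26 [434. 213. 288.] [ 0.41 -0.19  2.3   0.29  0.12 -1.89] 0.0 -90
52 40 [451. 187. 288.] [ 0.06 -0.14  2.27  1.19  0.53 -0.  ] 0.0 90
```

```bash
cat > t.py <<'E'
from h import *
s=log();v,e=kin6();j0=s["joint_positions"];print(j0.round(2),s["tcp_pos"].round(1),s["time"])
pos=np.array([500.4,-171.7,260]);jt,c=IK(v,pos,Rt(-20.5,0,-90),[-.35,.2,1.6,0,1.3,-1.57])
N=max(1,int(np.ceil(abs(j0[3])/.4)));print(jt.round(2),N)
pp,pr=FK(v,j0)
fr=np.linspace(0,1,N+1)[1:]
for f in fr:
    j=j0+(jt-j0)*np.array([f,f,f,f,f,f]);
    p,r=FK(v,j);print(round(f,2),*rotated(v,j),p.round(),"wrist",(p-v[5]*r.as_matrix()[:,2]).round(),"step",round((pr.inv()*r).magnitude(),2),round(np.linalg.norm(p-pp)));pp,pr=p,r
E
python3 t.py
```

```text
[ 0.41  0.07  2.45  3.06  0.52 -1.52] [499.1 244.1 245.5] 16.9667
[-0.35  0.23  1.62  0.    1.29 -1.57] 8
0.12 [76.9 -9.5 21.8] [ 0.106  0.157 -0.308] [541. 275. 306.] wrist [287. 106. 397.] step 0.36 81
0.25 [125.4 -20.2  30.4] [ 0.216  0.274 -0.626] [562. 297. 347.] wrist [334.  87. 418.] step 0.36 50
0.38 [139.5 -22.1  30.6] [ 0.338  0.336 -0.948] [566. 302. 360.] wrist [377.  59. 441.] step 0.35 14
0.5 [120.4  -3.2  24.8] [ 0.481  0.329 -1.263] [563. 279. 345.] wrist [415.  24. 465.] step 0.34 28
0.62 [76.1 46.3 10. ] [ 0.649  0.24  -1.554] [556. 220. 311.] wrist [448. -18. 492.] step 0.34 68
0.75 [ 20.2 130.5 -21.2] [ 0.844  0.062 -1.797] [547. 122. 273.] wrist [473. -65. 519.] step 0.34 106
0.88 [-31.1 244.6 -78.9] [ 1.064 -0.207 -1.962] [530. -13. 250.] wrist [ 491. -117.  548.] step 0.35 138
1.0 [ -62.5  374.1 -170.9] [ 1.298 -0.557 -2.018] [ 500. -172.  260.] wrist [ 500. -172.  578.] step 0.36 162
```

View pics/w2.png

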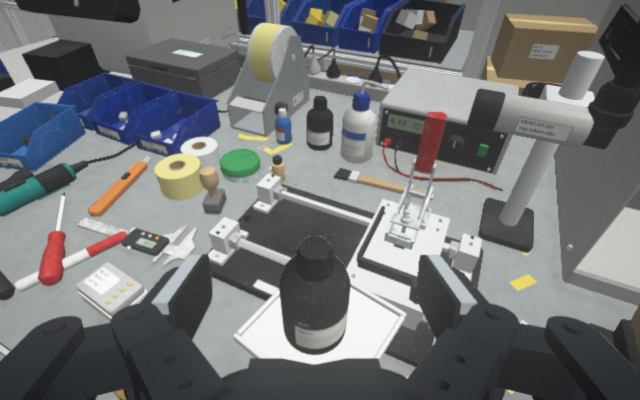

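>>> apply_moves(increments=[{"tx": 25,"ty": 0,"tz": -12,"ax": 0,"ay": 0,"az": 0},{"tx": 50,"ty": 0,"tz": -23,"ax": 0,"ay": 0,"az": 0},{"tx": 80,"ty": 0,"tz": -37,"ax": 0,"ay": 0,"az": 0},{"tx": 80,"ty": 0,"tz": -37,"ax": 0,"ay": 0,"az": 0}])

```text
time: 17.3
tcp_pos: [499.7, 244.5, 337.5]
ee_rot: [-2.387, -0.554, -1.545]
wrist_force: [1.0, -0.1, 1.6]
opening: 1.0
gripper_force: 0.0
```

```bash
sed -i 's/-171.7,260\]/-171.7,320]/' t.py; python3 t.py
```

```text
[ 0.41 -0.1   2.29  2.94  0.2  -1.39] [499.7 244.5 337.5] 17.3
[-0.35  0.2   1.5   0.    1.43 -1.57] 8
0.12 [88.6 14.1 18.8] [ 0.022  0.178 -0.351] [554. 256. 411.] wrist [285. 105. 490.] step 0.39 92
0.25 [146.9  13.9  28.4] [ 0.073  0.305 -0.709] [583. 270. 460.] wrist [329.  86. 512.] step 0.38 59
0.38 [165.4  13.2  34.4] [ 0.164  0.366 -1.066] [594. 276. 474.] wrist [370.  58. 533.] step 0.37 19
0.5 [143.8  28.3  37.2] [ 0.302  0.351 -1.404] [595. 260. 453.] wrist [408.  24. 555.] step 0.36 26
0.62 [90.8 72.9 30.4] [ 0.492  0.249 -1.7  ] [590. 208. 408.] wrist [441. -17. 576.] step 0.36 70
0.75 [ 21.8 151.6   2.3] [ 0.731  0.057 -1.923] [576. 113. 357.] wrist [467. -64. 597.] step 0.35 108
0.88 [-44.6 257.9 -58.8] [ 1.01  -0.219 -2.039] [548. -19. 321.] wrist [ 488. -116.  618.] step 0.36 139
1.0 [ -91.1  374.1 -159. ] [ 1.304 -0.56  -2.014] [ 500. -172.  320.] wrist [ 500. -172.  638.] step 0.37 160
```

>>> apply_moves(increments=[{"tx": 89,"ty": 14,"tz": 19,"ax": 0.022,"ay": 0.178,"az": -0.351},{"tx": 89,"ty": 14,"tz": 19,"ax": 0.022,"ay": 0.178,"az": -0.351},{"tx": 89,"ty": 14,"tz": 19,"ax": 0.022,"ay": 0.178,"az": -0.351},{"tx": 89,"ty": 14,"tz": 19,"ax": 0.022,"ay": 0.178,"az": -0.351},{"tx": 147,"ty": 14,"tz": 28,"ax": 0.073,"ay": 0.305,"az": -0.709},{"tx": 147,"ty": 14,"tz": 28,"ax": 0.073,"ay": 0.305,"az": -0.709},{"tx": 147,"ty": 14,"tz": 28,"ax": 0.073,"ay": 0.305,"az": -0.709},{"tx": 147,"ty": 14,"tz": 28,"ax": 0.073,"ay": 0.305,"az": -0.709},{"tx": 165,"ty": 13,"tz": 34,"ax": 0.164,"ay": 0.366,"az": -1.066},{"tx": 165,"ty": 13,"tz": 34,"ax": 0.164,"ay": 0.366,"az": -1.066},{"tx": 165,"ty": 13,"tz": 34,"ax": 0.164,"ay": 0.366,"az": -1.066},{"tx": 165,"ty": 13,"tz": 34,"ax": 0.164,"ay": 0.366,"az": -1.066}])

```text
time: 18.3
tcp_pos: [594.6, 275.1, 463.3]
ee_rot: [1.501, 1.792, 1.897]
wrist_force: [0.9, -0.4, -0.0]
opening: 1.0
gripper_force: 0.0
```

```bash
python3 t.py
```

```text
[ 0.12  0.02  2.    1.84  0.66 -1.46] [594.6 275.1 463.3] 18.3
[-0.35  0.2   1.5   0.    1.43 -1.57] 5
0.2 [-21.1  -9.5  -6.7] [ 0.174  0.055 -0.312] [595. 259. 445.] wrist [409.  23. 550.] step 0.36 24
0.4 [-76.6 -32.5 -37.7] [ 0.412  0.071 -0.574] [590. 207. 402.] wrist [441. -18. 572.] step 0.35 68
0.6 [-160.1  -52.6 -101.8] [ 0.708  0.048 -0.767] [576. 113. 353.] wrist [468. -65. 595.] step 0.35 107
0.8 [-253.5  -56.3 -204.2] [ 1.05  -0.012 -0.87 ] [548. -19. 320.] wrist [ 488. -116.  617.] step 0.36 139
1.0 [-332.6  -36.6 -342.1] [ 1.419 -0.107 -0.864] [ 500. -172.  320.] wrist [ 500. -172.  638.] step 0.37 160
```

>>> apply_moves(increments=[{"tx": -21,"ty": -9,"tz": -7,"ax": 0.174,"ay": 0.055,"az": -0.312},{"tx": -21,"ty": -9,"tz": -7,"ax": 0.174,"ay": 0.055,"az": -0.312},{"tx": -21,"ty": -9,"tz": -7,"ax": 0.174,"ay": 0.055,"az": -0.312},{"tx": -77,"ty": -32,"tz": -38,"ax": 0.412,"ay": 0.071,"az": -0.574},{"tx": -77,"ty": -32,"tz": -38,"ax": 0.412,"ay": 0.071,"az": -0.574},{"tx": -77,"ty": -32,"tz": -38,"ax": 0.412,"ay": 0.071,"az": -0.574},{"tx": -160,"ty": -53,"tz": -102,"ax": 0.708,"ay": 0.048,"az": -0.767},{"tx": -160,"ty": -53,"tz": -102,"ax": 0.708,"ay": 0.048,"az": -0.767},{"tx": -160,"ty": -53,"tz": -102,"ax": 0.708,"ay": 0.048,"az": -0.767},{"tx": -253,"ty": -56,"tz": -204,"ax": 1.05,"ay": -0.012,"az": -0.87},{"tx": -253,"ty": -56,"tz": -204,"ax": 1.05,"ay": -0.012,"az": -0.87},{"tx": -253,"ty": -56,"tz": -204,"ax": 1.05,"ay": -0.012,"az": -0.87}])

```text
time: 19.3
tcp_pos: [551.0, -4.7, 324.7]
ee_rot: [0.548, 2.913, 0.515]
wrist_force: [0.8, 0.0, -0.1]
opening: 0.997
gripper_force: 0.0
```

```bash
sed -i 's/,320\])/,250])/' t.py; python3 t.py
```

```text
[-0.23  0.16  1.6   0.36  1.28 -1.52] [551.   -4.7 324.7] 19.3
[-0.35  0.24  1.64 -0.    1.27 -1.57] 1
1.0 [ -10.7 -189.3    8.9] [ 0.362  0.071 -0.014] [ 500. -172.  250.] wrist [ 500. -172.  568.] step 0.37 190
```

>>> apply_moves(increments=[{"tx": -11,"ty": -189,"tz": 9,"ax": 0.362,"ay": 0.071,"az": -0.014},{"tx": -11,"ty": -189,"tz": 9,"ax": 0.362,"ay": 0.071,"az": -0.014},{"tx": -11,"ty": -189,"tz": 9,"ax": 0.362,"ay": 0.071,"az": -0.014},{"tx": -11,"ty": -189,"tz": 9,"ax": 0.362,"ay": 0.071,"az": -0.014},{"tx": -11,"ty": -189,"tz": 9,"ax": 0.362,"ay": 0.071,"az": -0.014},{"tx": -11,"ty": -189,"tz": 9,"ax": 0.362,"ay": 0.071,"az": -0.014},{"tx": -11,"ty": -189,"tz": 9,"ax": 0.362,"ay": 0.071,"az": -0.014}])

```text
time: 19.88
tcp_pos: [500.7, -170.2, 248.6]
ee_rot: [-0.562, -3.09, -0.008]
wrist_force: [0.7, 0.4, 0.4]
opening: 1.001
gripper_force: 0.0
```

```bash
cat > t.py <<'E'
from h import *
s=log();print(s["joint_positions"].round(3),s["tcp_pos"].round(1),s["time"])
im,d=read_camera("wrist");W=cloud("wrist",d);save("w3",im)
for t in("torch","holder"):
    for r in regions_of(t,"wrist")[:2]:
        P=W[r["region"]];P=P[~np.isnan(P[:,0])];print(t,round(r["score"],2),np.round(r["position"]),len(P),np.percentile(P,[2,50,98],axis=0).round().tolist())
P=W.reshape(-1,3);P=P[~np.isnan(P[:,0])];P=P[(abs(P[:,0]-500)<60)&(abs(P[:,1]+172)<60)]
for n,a,b in(("tail",111,117),("grip",75,117),("mouth",57,62),("foot",6,10)):
    Q=P[(P[:,2]>a)&(P[:,2]<b)]
    if len(Q)>8:print(n,len(Q),cv2.minAreaRect(Q[:,:2].astype(np.float32)),Q[:,2].mean())
E
python3 t.py
```

```text
[-0.352  0.237  1.638  0.005  1.269 -1.565] [ 500.7 -170.2  248.6] 19.8833
torch 0.81 [309. 180.] 1881 [[484.0, -189.0, 25.0], [498.0, -170.0, 114.0], [520.0, -154.0, 116.0]]
holder 0.58 [314. 149.] 1974 [[467.0, -206.0, 4.0], [486.0, -162.0, 10.0], [534.0, -136.0, 62.0]]
tail 1405 ((502.2098388671875, -171.66885375976562), (31.950063705444336, 31.86819839477539), 69.3077392578125) 114.68381241961205
grip 1697 ((502.2267150878906, -171.60276794433594), (32.42938232421875, 31.926828384399414), 69.47396087646484) 111.23069663166841
mouth 507 ((502.40008544921875, -171.79859924316406), (44.882415771484375, 44.84886169433594), 69.76866912841797) 60.53355834636024
foot 884 ((510.99993896484375, -175.01377868652344), (63.86561584472656, 82.79181671142578), 68.61829376220703) 8.804221745049261
```

View pics/w3.png

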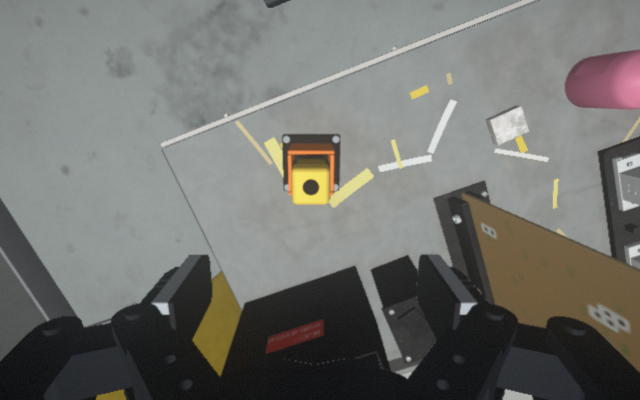

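Run:
```python
from h import *
for z in (140,67): print(z,*delta([501.9,-171.7,z],Rt(-20.4,0,-90)))
```

```text
140 [ -0.3  -1.8 110.6] [ 0.003  0.002 -0.001]
67 [-1.000e-01 -2.000e+00  1.836e+02] [ 0.003  0.002 -0.001]
```

>>> apply_moves(increments=[{"tx": 0,"ty": -2,"tz": 30,"ax": 0.003,"ay": 0.002,"az": -0.001},{"tx": 0,"ty": -2,"tz": 65,"ax": 0.003,"ay": 0.002,"az": -0.001},{"tx": 0,"ty": -2,"tz": 95,"ax": 0.003,"ay": 0.002,"az": -0.001},{"tx": 0,"ty": -2,"tz": 110,"ax": 0.003,"ay": 0.002,"az": -0.001},{"tx": 0,"ty": -2,"tz": 110,"ax": 0.003,"ay": 0.002,"az": -0.001},{"tx": 0,"ty": -2,"tz": 110,"ax": 0.003,"ay": 0.002,"az": -0.001}])

```text
time: 20.53
tcp_pos: [501.4, -172.5, 140.6]
ee_rot: [-0.555, -3.091, 0.001]
wrist_force: [-0.0, -0.2, 0.7]
opening: 0.998
gripper_force: 0.0
```

Run:
```python
from h import *
for z in (67,): print(z,*delta([501.9,-171.7,z],Rt(-20.4,0,-90)))
```

```text
67 [-0.2  1.  73.6] [-0.001 -0.001  0.001]
```

>>> apply_moves(increments=[{"tx": 0,"ty": 0.8,"tz": 20,"ax": 0,"ay": 0,"az": 0},{"tx": 0,"ty": 0.8,"tz": 40,"ax": 0,"ay": 0,"az": 0},{"tx": 0,"ty": 0.8,"tz": 58,"ax": 0,"ay": 0,"az": 0},{"tx": 0,"ty": 0.8,"tz": 68,"ax": 0,"ay": 0,"az": 0},{"tx": 0,"ty": 0.8,"tz": 73.5,"ax": 0,"ay": 0,"az": 0},{"tx": 0,"ty": 0.8,"tz": 73.5,"ax": 0,"ay": 0,"az": 0},{"tx": 0,"ty": 0.8,"tz": 73.5,"ax": 0,"ay": 0,"az": 0}])

```text
time: 21.12
tcp_pos: [502.1, -173.1, 68.1]
ee_rot: [0.556, 3.091, -0.003]
wrist_force: [-0.5, -0.1, 0.7]
opening: 1.002
gripper_force: 0.0
```

>>> apply_moves(increments=[{"tx": 0,"ty": 0,"tz": 0,"ax": 0,"ay": 0,"az": 0},{"tx": 0,"ty": 0,"tz": 0,"ax": 0,"ay": 0,"az": 0},{"tx": 0,"ty": 0,"tz": 0,"ax": 0,"ay": 0,"az": 0},{"tx": 0,"ty": 0,"tz": 0,"ax": 0,"ay": 0,"az": 0},{"tx": 0,"ty": 0,"tz": 0,"ax": 0,"ay": 0,"az": 0},{"tx": 0,"ty": 0,"tz": 0,"ax": 0,"ay": 0,"az": 0},{"tx": 0,"ty": 0,"tz": 0,"ax": 0,"ay": 0,"az": 0},{"tx": 0,"ty": 0,"tz": 0,"ax": 0,"ay": 0,"az": 0},{"tx": 0,"ty": 0,"tz": 0,"ax": 0,"ay": 0,"az": 0},{"tx": 0,"ty": 0,"tz": 0,"ax": 0,"ay": 0,"az": 0},{"tx": 0,"ty": 0,"tz": 0,"ax": 0,"ay": 0,"az": 0},{"tx": 0,"ty": 0,"tz": 0,"ax": 0,"ay": 0,"az": 0}], claw=1)

```text
time: 22.12
tcp_pos: [501.6, -173.0, 67.5]
ee_rot: [0.556, 3.092, -0.002]
wrist_force: [0.4, 0.6, 4.4]
opening: 0.369
gripper_force: 59.6
```

Run:
```python
from h import *
s=log();print(s["joint_positions"].round(3),s["tcp_pos"].round(1),s["ee_rot"].round(4),s["opening"],s["gripper_force"],s["wrist_force"].round(1))
json.dump([list(s["tcp_pos"]),list(s["ee_rot"])],open("tgrasp.json","w"))
```

```text
[-0.353  0.411  1.89  -0.002  0.84  -1.567] [ 501.6 -173.    67.5] [ 5.5590e-01  3.0916e+00 -2.4000e-03] 0.3688958563932818 59.63912308216095 [0.4 0.6 4.4]
```

>>> apply_moves(increments=[{"tx": 0,"ty": 0,"tz": -8,"ax": 0,"ay": 0,"az": 0},{"tx": 0,"ty": 0,"tz": -22,"ax": 0,"ay": 0,"az": 0},{"tx": 0,"ty": 0,"tz": -38,"ax": 0,"ay": 0,"az": 0},{"tx": 0,"ty": 0,"tz": -55,"ax": 0,"ay": 0,"az": 0},{"tx": 0,"ty": 0,"tz": -75,"ax": 0,"ay": 0,"az": 0},{"tx": 0,"ty": 0,"tz": -100,"ax": 0,"ay": 0,"az": 0},{"tx": 0,"ty": 0,"tz": -130,"ax": 0,"ay": 0,"az": 0},{"tx": 0,"ty": 0,"tz": -160,"ax": 0,"ay": 0,"az": 0},{"tx": 0,"ty": 0,"tz": -190,"ax": 0,"ay": 0,"az": 0},{"tx": 0,"ty": 0,"tz": -220,"ax": 0,"ay": 0,"az": 0},{"tx": 0,"ty": 0,"tz": -240,"ax": 0,"ay": 0,"az": 0},{"tx": 0,"ty": 0,"tz": -240,"ax": 0,"ay": 0,"az": 0}])

```text
time: 23.12
tcp_pos: [502.9, -173.2, 311.6]
ee_rot: [0.555, 3.085, -0.005]
wrist_force: [0.4, -0.3, -0.6]
opening: 0.363
gripper_force: 59.4
```

```bash
cat > t.py <<'E'
from h import *
s=log();v,e=kin6();j0=s["joint_positions"];print(j0.round(2),s["tcp_pos"].round(1),s["time"],s["opening"],s["gripper_force"])
cap=np.array([546.2,267.4,190])
# torch axis in tool frame: lens at (501.9,-171.7,8) when grasped
g=json.load(open("tgrasp.json"));r=R.from_rotvec(g[1]);L=r.inv().apply(np.array([501.9,-171.7,8])-g[0]);print("lens in tool",L.round(1))
import itertools
for t,az in itertools.product((50,55,60),(45,60,75)):
    d=Rt(az,t,0).as_matrix()[:,2];best=None
    for rr in range(-180,180,30):
        ro=Rt(az,t,rr);pos=cap-100*d-ro.apply(L)
        j,c=IK(v,pos,ro,[.1,-.1,2.1,1,.6,-1.])
        if c<1e-4 and (best is None or abs(j-j0)[[3,5]].max()<best[0]): best=(abs(j-j0)[[3,5]].max(),rr,j,pos)
    if best: print(t,az,best[1],best[2].round(2),best[3].round())
E
python3 t.py
```

```text
[-0.35  0.21  1.52 -0.    1.41 -1.57] [ 502.9 -173.2  311.6] 23.1167 0.36263683147243825 59.356014132499695
lens in tool [ 0.2  1.4 59.5]
50 45 60 [-0.01 -0.1   2.2   1.09  0.66 -0.52] [459. 181. 292.]
50 60 -30 [-0.17  0.04  2.07  1.05  0.98 -2.34] [486. 161. 292.]
50 75 -30 [-0.22  0.18  1.9   0.95  1.22 -2.47] [515. 148. 292.]
55 45 90 [-0.07 -0.09  2.29  1.34  0.69 -0.28] [453. 176. 281.]
55 60 -30 [-0.24  0.06  2.14  1.18  1.02 -2.53] [481. 153. 281.]
55 75 0 [-0.27  0.22  1.95  1.04  1.25 -2.08] [512. 140. 280.]
60 45 120 [-0.14 -0.06  2.38  1.55  0.76 -0.04] [448. 171. 270.]
60 60 0 [-0.3   0.1   2.21  1.3   1.07 -2.18] [477. 147. 268.]
60 75 0 [-0.32  0.26  2.    1.12  1.29 -2.21] [510. 133. 268.]
```

```bash
cat > t.py <<'E'
from h import *
s=log();v,e=kin6();j0=s["joint_positions"];print(j0.round(2),s["tcp_pos"].round(1),s["time"])
cap=np.array([546.2,267.4,190]);L=np.array([.2,1.4,59.5])
ro=Rt(75,55,30);d=ro.as_matrix()[:,2];pos=cap-100*d-ro.apply(L)
jt,c=IK(v,pos,ro,[-.27,.22,1.95,1.04,1.25,-1.6]);print(jt.round(2),c)
import sys
N=int(sys.argv[1]);pp,pr=FK(v,j0)
for f in np.linspace(0,1,N+1)[1:]:
    j=j0+(jt-j0)*f;p,r=FK(v,j);print(round(f,2),*rotated(v,j),p.round(),"lens",(p+r.apply(L)).round(),"step",round((pr.inv()*r).magnitude(),2),round(np.linalg.norm(p-pp)));pp,pr=p,r
p,r=s["tcp_pos"],R.from_rotvec(s["ee_rot"]);lens=p+r.apply(L);print("now cap in lens (tool axes)",r.inv().apply(cap-lens).round(1),"off vertical",np.degrees(np.arccos(-r.as_matrix()[2,2])).round(1))
E
python3 t.py 4
```

```text
[-0.35  0.21  1.52 -0.    1.41 -1.57] [ 502.9 -173.2  311.6] 23.1167
[-0.27  0.22  1.95  1.04  1.25 -1.56] 1.0001778681365748e-24
0.25 [33.2 90.6 33.6] [-0.253  0.074  0.043] [504. -77. 278.] lens [506. -60. 220.] step 0.27 102
0.5 [ 64.5 173.3  46.1] [-0.493  0.151  0.125] [503.  12. 265.] lens [507.  42. 214.] step 0.27 89
0.75 [ 88.4 243.3  42.6] [-0.717  0.228  0.244] [505.  85. 268.] lens [513. 126. 225.] step 0.27 74
1.0 [101.3 297.2  29.9] [-0.921  0.301  0.4  ] [512. 141. 280.] lens [525. 188. 247.] step 0.27 57
now cap in lens (tool axes) [113.6 426.9  60.6] off vertical 0.5
```

>>> apply_moves(increments=[{"tx": 33,"ty": 91,"tz": 34,"ax": -0.253,"ay": 0.074,"az": 0.043},{"tx": 33,"ty": 91,"tz": 34,"ax": -0.253,"ay": 0.074,"az": 0.043},{"tx": 33,"ty": 91,"tz": 34,"ax": -0.253,"ay": 0.074,"az": 0.043},{"tx": 64,"ty": 173,"tz": 46,"ax": -0.493,"ay": 0.151,"az": 0.125},{"tx": 64,"ty": 173,"tz": 46,"ax": -0.493,"ay": 0.151,"az": 0.125},{"tx": 64,"ty": 173,"tz": 46,"ax": -0.493,"ay": 0.151,"az": 0.125},{"tx": 88,"ty": 243,"tz": 43,"ax": -0.717,"ay": 0.228,"az": 0.244},{"tx": 88,"ty": 243,"tz": 43,"ax": -0.717,"ay": 0.228,"az": 0.244},{"tx": 88,"ty": 243,"tz": 43,"ax": -0.717,"ay": 0.228,"az": 0.244},{"tx": 101,"ty": 297,"tz": 30,"ax": -0.921,"ay": 0.301,"az": 0.4},{"tx": 101,"ty": 297,"tz": 30,"ax": -0.921,"ay": 0.301,"az": 0.4},{"tx": 101,"ty": 297,"tz": 30,"ax": -0.921,"ay": 0.301,"az": 0.4}])

```text
time: 24.12
tcp_pos: [507.6, 142.0, 274.1]
ee_rot: [-1.031, -2.468, -1.376]
wrist_force: [-0.5, -1.2, -1.7]
opening: 0.37
gripper_force: 60.3
```

>>> apply_moves(increments=[{"tx": 0,"ty": 0,"tz": 0,"ax": 0,"ay": 0,"az": 0},{"tx": 0,"ty": 0,"tz": 0,"ax": 0,"ay": 0,"az": 0},{"tx": 0,"ty": 0,"tz": 0,"ax": 0,"ay": 0,"az": 0},{"tx": 0,"ty": 0,"tz": 0,"ax": 0,"ay": 0,"az": 0},{"tx": 0,"ty": 0,"tz": 0,"ax": 0,"ay": 0,"az": 0},{"tx": 0,"ty": 0,"tz": 0,"ax": 0,"ay": 0,"az": 0}])

```text
time: 24.62
tcp_pos: [510.4, 140.6, 276.8]
ee_rot: [-1.031, -2.473, -1.381]
wrist_force: [-0.1, -0.6, -0.7]
opening: 0.367
gripper_force: 60.3
```

```bash
python3 t.py 1
python3 - <<'E'
from h import *
s=get_state();p,r=s["tcp_pos"],R.from_rotvec(s["ee_rot"])
print(s["opening"],s["gripper_force"],s["wrist_force"].round(1),np.abs(s["joint_velocities"]).max().round(4))
for c in("scene","top"):
    im,d=read_camera(c);W=cloud(c,d)
    for t in("torch","ink_bottle"):
        for q in regions_of(t,c)[:2]:
            P=W[q["region"]];P=P[~np.isnan(P[:,0])]
            T=r.inv().apply(P-p)
            print(c,t,round(q["score"],2),np.round(q["position"]),len(P),np.percentile(P,[2,50,98],axis=0).round().tolist(),"tool",np.percentile(T,[2,50,98],axis=0).round().tolist() if t=="torch" else "")
    if c=="scene": save("end",im,(230,90,410,250),4)
E
```

```text
[-0.27  0.22  1.96  1.04  1.25 -1.56] [510.4 140.6 276.8] 24.6167
[-0.27  0.22  1.95  1.04  1.25 -1.56] 1.035004607430951e-24
1.0 [ 0.6  3.3 -1.8] [-0.002 -0.003 -0.006] [512. 141. 280.] lens [525. 188. 247.] step 0.01 4
now cap in lens (tool axes) [ 0.1  3.7 98.2] off vertical 55.0
0.3666777766550654 60.257282853126526 [-0.1 -0.6 -0.7] 0.0077
scene ink_bottle 0.85 [333. 220.] 380 [[498.0, 107.0, 9.0], [512.0, 122.0, 63.0], [540.0, 149.0, 99.0]] tool 
top torch 0.88 [324. 195.] 374 [[485.0, 105.0, 254.0], [506.0, 155.0, 281.0], [531.0, 195.0, 318.0]] tool [[-4.0, -11.0, -46.0], [13.0, 8.0, 10.0], [19.0, 17.0, 58.0]]
top ink_bottle 0.68 [282. 187.] 338 [[522.0, 243.0, 118.0], [541.0, 265.0, 172.0], [569.0, 291.0, 202.0]] tool 
top ink_bottle 0.61 [325. 195.] 407 [[484.0, 105.0, 252.0], [505.0, 150.0, 284.0], [530.0, 195.0, 318.0]] tool
```

View pics/end.png

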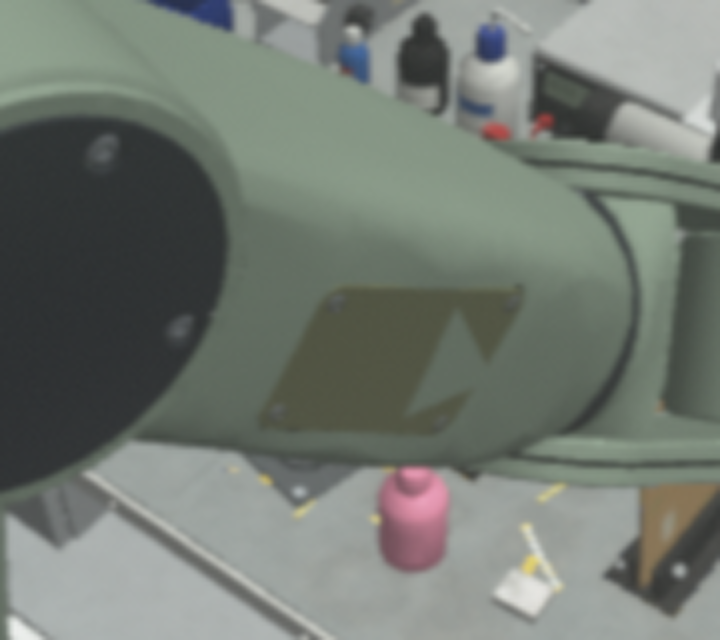

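```bash
python3 -c "
from station import *
print(job_done())"
```

```text
the job is handed in; nothing more can be done
None
```

The job is handed in at about 25 s, but no verdict came back: the bottle was turned over to about 145° from upright and set back in its tray, and the torch is held about 98 mm from the cap, 55° off vertical and within 4 mm of its beam axis, by my own measurements.

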